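# Clear the flute rest, strap in a flute joint and gauge its bore

## Task

First put everything that has been left lying on the flute rest into the wooden tool tray. Then lay the bamboo flute joint in the rest's two saddles, midway along them and with its cord-bound end towards the brass guide eye, press both hinged straps down over it until they snap into their catches, and last push the cherry-wood plug gauge, plug end first, through the guide eye into the bore until its handle stops at the eye. Leave the other things on the desk where they are.

Things in the scene. Friction and masses are not known exactly. Their poses are not given: they have to be found in the camera images.
- rest: Maple flute rest, fixed, level (leave the brass tilt knob at its -y end alone). Origin on the desk below the middle of the flute's place; y along the flute, z up, x away from the robot, turned a little. Bed top 45 mm up, x -55 to 55, y -290 to 138 mm. A seated flute's axis is at x = 0, 75 mm up, its underside 12 mm above the bed: things on the bed between the saddles are in its way
- saddle_near (a point): Axis of a flute seated in the cork-lined 45 degree V saddle at y = -110 mm of the rest (the one next to the eye), 75 mm above the desk. Saddle 18 mm thick along y; beside it a hinge post at x = 43 mm (36 to 50, top 91 mm up) and a brass catch bracket at x = -63 mm (5 mm either way, top 79 mm up; its roller at x = -55, 89 mm up). The far saddle, at y = +110 mm, is the same
- eye (a point): Centre of the guide eye: an upright brass plate, 44 mm square (its top 97 mm above the desk), 10 mm thick along y, standing on the rest at y = -157 mm with a round 23 mm hole along y, in line with the seated flute's bore, 75 mm above the desk. Axes as the rest's. On its -y side the bed is the lane along which the gauge is brought up
- strap_near (a joint): Angle (rad) of the brass strap at the near saddle: 0 shut, 1.55 to 1.85 standing open. 18 mm wide, 4 thick, 106 mm long from its hinge (along y at x = 40 mm, 100 mm up, of the rest). Stiff: stays where left. Free end shuts to -x and down, meets the spring catch at about 0.15; about 5 N on it tips it past 0.08 and it snaps below 0.03. Its pad clears a seated flute by 2 mm
- strap_far (a joint): The same for the strap at the far saddle
- strap_near_press (a point): Point on the outer (upper when shut) face of that strap, 90 mm from its hinge, straight above the catch when shut (then 102 mm above the desk): where to press
- strap_far_press (a point): The same on the other strap
- flute: Upper joint of a shakuhachi: bamboo tube 260 mm long, 36 mm outside (37 over the cord), bore 22 mm right through, 140 g. Origin in the middle of its axis; its y axis runs along it, the cord-bound joint end at -y, the mouth end with the horn inlay at +y. Lies loose on the desk; it may be turned any way about its own axis
- flute_joint_end (a point): Centre of the cord-bound end face of the flute joint (130 mm from its origin along its -y)
- gauge: Cherry-wood plug gauge, 60 g, 185 mm long: a square handle 24 x 24 x 60 mm, then a 12 mm round shaft 100 mm long, then a plug of 15 mm diameter, 25 mm long with a bevelled tip. Origin in the middle of the handle, on the axis; y along it, the plug at +y. Lies loose on the desk (handle axis 12 mm up)
- gauge_shoulder (a point): Centre of the handle's front face, where the shaft begins (30 mm from the origin along +y); the handle cannot pass the guide eye
- gauge_tip (a point): End of the plug, 155 mm from the gauge's origin along +y
- horn_blank: Dark horn blank, 80 x 26 x 18 mm (x, y, z), its upper third narrowed to 20 mm wide. Origin: middle of its underside. May be absent
- sanding_block: Cherry-wood sanding block with a cork sole, 80 x 38 x 30 mm. Origin: middle of its underside. May be absent
- mallet: Small mallet, 260 g, lying: iron head 26 x 58 x 26 mm (58 along y) with its middle at x = 30 mm, and a round 14 mm wooden handle along x from the head to x = -88 mm, its axis 13 mm above the underside. Origin: at the grip on the handle next to the head, level with the underside of the head. May be absent
- tray: Open wooden tool tray, fixed, outside 190 (x) x 230 (y) x 32 mm high, walls and floor 6 mm thick. Origin: middle of its underside, on the desk
- lacquer_jar: Amber lacquer jar, 56 mm across, 75 mm high. Not part of the job
- oil_bottle: Green oil bottle, 48 mm across, 120 mm high. Not part of the job
- brush: Flat brush, 170 mm long, lying. Not part of the job
- dish: White dish, 90 mm across. Not part of the job
- bamboo_offcut: Short bamboo offcut standing on end, 38 mm across, 50 mm high. Not part of the job
- ruler: Steel ruler 200 x 28 x 4 mm. Not part of the job
- abrasive_block: Grey abrasive block 70 x 45 x 22 mm. Not part of the job
Not all that is in view belongs to the job. Of the things that look like the horn_blank, the smallest one is meant.

How it is judged:
On the way, in this order (a step that is already met when the one before it is completed fails the run):
1. everything that was left on the rest is in the tool tray (x of horn_blank in the frame of tray between -0.085 and 0.085 m and y of horn_blank in the frame of tray between -0.105 and 0.105 m and z of horn_blank in the frame of tray between -0.005 and 0.06 m and x of sanding_block in the frame of tray between -0.085 and 0.085 m and y of sanding_block in the frame of tray between -0.105 and 0.105 m and z of sanding_block in the frame of tray between -0.005 and 0.06 m and x of mallet in the frame of tray between -0.085 and 0.085 m and y of mallet in the frame of tray between -0.105 and 0.105 m and z of mallet in the frame of tray between -0.005 and 0.06 m), for 0.2 s.
2. the flute joint lies in both saddles, midway, its cord-bound end towards the guide eye (x of flute in the frame of rest between -0.005 and 0.005 m and z of flute in the frame of rest between 0.071 and 0.079 m and y of flute in the frame of rest between -0.015 and 0.015 m and angle between the y axis of flute and the y axis of rest, either way round below 0.04 rad and y of flute_joint_end in the frame of rest below -0.1 m), for 0.2 s.
3. both straps are caught shut over the flute (all of step 2 and value of joint each of strap_near, strap_far below 0.05 rad), for 0.2 s.
4. the gauge is pushed through the eye into the bore up to its handle (all of step 3 and x of gauge_tip in the frame of eye between -0.012 and 0.012 m and z of gauge_tip in the frame of eye between -0.012 and 0.012 m and y of gauge_shoulder in the frame of eye above -0.02 m and angle between the y axis of gauge and the y axis of rest, either way round below 0.2 rad and y of gauge_tip in the frame of flute below 0 m), for 0.2 s.
At the end, for the whole second after the job is handed in: Tray holds all that lay on the rest; flute in both saddles (within 5 mm, 0.04 rad; 15 mm along), cord-bound end to the eye; both straps caught (under 0.05 rad); gauge through the eye into the bore, handle front within 20 mm of the eye's middle; all at rest and released (all of step 1 and all of step 4 and linear speed of each of horn_blank, sanding_block, mallet, flute, gauge below 0.02 m/s); the robot touches nothing.
It fails at once if one of the other things on the desk is moved more than 40 mm (distance of any of lacquer_jar, oil_bottle, brush, dish, bamboo_offcut, ruler, abrasive_block from where it was at the start of the episode above 0.04 m).
Of horn_blank, sanding_block, mallet only 2 to 3 are there at a start; the rules pass over those that are not, and their reading is None.
At some moment in a run one of horn_blank, sanding_block, gauge may be knocked a few centimetres aside while the robot is not near it.
Once in a run the grip may slacken for a moment while it holds something.
It also fails if it takes over 208 s, if anything falls off the work surface, if the arm or the gripper's body presses on something with over 40 N, if the wrist force passes 120 N, or if a joint passes its speed limit or range.

## Robot

A 7-joint arm with a two-finger parallel gripper is mounted at the origin on the work surface. World frame = base frame: x ahead of the robot, y to its left, z up, the work surface at z = 0. Lengths are in m, angles in rad, forces in N, time in s.
With the tool pointing down it reaches from about 0.4 to 0.85 m from the base axis. Payload 4.5 kg.
Tool frame: the origin (TCP) lies between the finger pads; the fingertips stand r.tip_reach ahead of it and the grasp point (between the pads) lies 3 mm ahead of it (r.tip_reach is the distance from the TCP to the fingertips, in m); z points along the fingers, y is the line along which they close (so a half turn about z gives the same grasp; the last joint's range is limited). The gripper opens to 88 mm and grips with 3 to 60 N. Pads are 18 mm wide; open, the fingers measure 123 mm over their backs; the gripper's body (75 mm by 187 mm) begins 45 mm behind the grasp point.
Start: joints at [-1.157, 0.689, -0.195, 1.565, 0.157, 0.902, -0.215], TCP at [0.232, 0.58, 0.261] pointing down, gripper open.
Joint ranges: [-3.01, 3.01], [-0.46, 2.08], [-1.47, 1.51], [0.13, 2.56], [-1, 4.14], [0.04, 2.09], [-2.66, 2.66]. Speed limits (rad/s): [2.57, 2.57, 3.14, 3.14, 3.14, 3.14, 3.14].

## Interface

Orientations are given as a unit quaternion [x, y, z, w].
In Python, from plant import r gives the robot as it stands.
- The arm moves only by the tool step_arm, never from a script. Its argument "motion" is a list of rows, each an object with "dp": the shift along the tool's x, y, z in mm, a list of three; "twist": the turn, a rotation vector about the tool's x, y, z in rad, a list of three; "hand": the opening, from -1 (shut) to 1 (fully open). In form: [{"dp": [dx, dy, dz], "twist": [rx, ry, rz], "hand": hand}, ...]. A call has 1 to 5 rows; each row is the pose to reach, as a shift and turn from the pose commanded when the call began, along the tool's axes at that moment; what a row does not reach only later rows make up. A row lasts 1/8 s, in which the tool goes at most 62.5 mm and 10.7 degrees, less where a joint would pass 70% of its speed; a pose out of reach is approached as far as the arm can. A call with a gripper value outside its range is refused whole. The fingers move at their own pace and stop on an object; "force" is the grip in N (left out, the last holds). Time passes only in rows, so rows that repeat a pose let the fingers close. It gives the time, the measured TCP pose, the force, the opening and the grip force at its end, in the units of the state.
- r.get_state(): the state, without advancing time (a new reading comes with each control period).
- r.snapshot(name): name is "side" or "top" or "wrist"; returns a dict with "pixels" (384x512x3 uint8, red, green, blue), "depth" (384x512 float32, m along the optical axis (not along the pixel's ray), 0 where there is no reading), "fx", "fy", "cx", "cy" (pixels), "xyz" and "orientation" of the camera in the world; the wrist camera has in their place "mount" (4x4, takes a point from camera to tool coordinates, whose origin is the TCP and whose axes are the flange's). Camera axes: x right, y down, z forward; pixel columns grow to the right and rows downward; lengths in m; the calibration is good to about 2 mm. A picture is of the moment at which its call begins: read the wrist's pose just before it.
- r.finish_job(): hands the job in; it is judged then, once.
Trained networks look in the newest picture that a camera, given by its name, has taken for a name from the list of things; names that differ only in an ending like _2 or _b are one class to them, and where a whole thing is asked for, a point or a joint stands for the part that bears it (a point fixed in the world has none). Each returns a list of dicts, best first, with "score" (0 to 1); they miss things now and then, are a little off and sometimes report something else, mostly with a low value. They report only what shows in the picture. A call takes as long as a camera call. They do not tell look-alikes from the thing itself.
- r.search_frame(camera, thing): "at" ([x, y, z] in m, in the coordinates of the camera as it stood for that picture, good to about 4 mm: the middle of the surface that is visible of it).
The state is a dict: "clock": time; "q": joint angles; "qd": joint speeds; "joint_torque": joint torques, N m; "tool_pos": TCP position; "eef_rot": TCP orientation; "contact_force": force on the tool from outside, world axes, zero at the start; "moment": the same for the moment, N m; "opening": opening from 0.0 (shut) to 1.0 (fully open); "finger_force": force on a finger pad.
Only numpy, scipy, OpenCV 4.12 (cv2) and the standard library are available. Lean on these libraries where they do the work, as an engineer would, in place of code of your own. Each camera call takes 0.05 s, during which the arm holds its last target. There are 200 camera calls.

## Working session

There is one attempt and no reset: what is moved stays moved. The work goes in short steps, Python scripts to look and compute and a tool call to move; the robot and the scene stay as the last step left them, time stands still between calls to the robot, and variables do not carry over. Pictures are saved under pics/ and viewed, at most 14 in all, crops included, and the job is handed in when it is done.

Besides the shell and the picture viewer there is one more tool, called as a command line: name --argument value ..., lists and objects as JSON in quotes. step_arm: Moves the arm, as the interface text tells. Its arguments: {"type":"object","properties":{"motion":{"type":"array"},"force":{"type":"number"}},"required":["motion"]}

```bash
ls; mkdir -p pics
cat > h.py <<'E'
import numpy as np, cv2
from plant import r
from scipy.spatial.transform import Rotation as R
def cam(name):
    s=r.get_state(); c=r.snapshot(name)
    if name=='wrist':
        T=np.eye(4);T[:3,:3]=R.from_quat(s['eef_rot']).as_matrix();T[:3,3]=s['tool_pos'];M=T@np.array(c['mount'])
    else:
        M=np.eye(4);o=np.array(c['orientation'])
        M[:3,:3]=o if o.shape==(3,3) else R.from_quat(o).as_matrix();M[:3,3]=c['xyz']
    c['M']=M;return c
def cloud(c):
    v,u=np.mgrid[0:384,0:512];d=c['depth']
    P=np.stack([(u-c['cx'])/c['fx']*d,(v-c['cy'])/c['fy']*d,d],-1)
    return P@c['M'][:3,:3].T+c['M'][:3,3]
def save(c,n,box=None,k=1.5):
    im=c['pixels'][:,:,::-1]
    if box: im=im[box[1]:box[3],box[0]:box[2]]
    cv2.imwrite('pics/'+n,cv2.resize(im,None,fx=k,fy=k,interpolation=cv2.INTER_CUBIC))
def find(c,name,t,n=3):
    out=[]
    for d in r.search_frame(name,t)[:n]:
        a=np.array(d['at']);w=c['M'][:3,:3]@a+c['M'][:3,3]
        px=(a[0]/a[2]*c['fx']+c['cx'],a[1]/a[2]*c['fy']+c['cy'])
        out.append((round(d['score'],2),w.round(3).tolist(),[int(p) for p in px]))
    return out
E
python3 - <<'E'
from h import *
s=r.get_state();print({k:np.round(v,3).tolist() for k,v in s.items()},r.tip_reach)
for n in ['top','side']:
    c=cam(n);save(c,n+'0.png');np.savez(n+'0.npz',**c)
    print(n,c['M'].round(3).tolist(),c['fx'])
    for t in ['rest','flute','flute_joint_end','gauge','gauge_tip','horn_blank','sanding_block','mallet','tray','strap_near_press','strap_far_press','eye']: print(t,find(c,n,t))
E
```

```text
pics
{'clock': 0.0, 'q': [-1.157, 0.69, -0.194, 1.566, 0.157, 0.902, -0.215], 'qd': [-0.0, 0.002, -0.001, 0.002, -0.002, -0.003, 0.001], 'joint_torque': [-0.0, -52.757, -1.267, -15.343, -0.053, 0.006, 0.0], 'tool_pos': [0.232, 0.58, 0.26], 'eef_rot': [0.189, 0.982, -0.001, -0.0], 'contact_force': [0.205, -0.189, 0.745], 'moment': [-0.007, -0.057, 0.005], 'finger_force': 0.0, 'opening': 0.998} 0.022
top [[0.003, -0.982, 0.19, 0.288], [-1.0, -0.001, 0.01, -0.012], [-0.01, -0.19, -0.982, 1.361], [0.0, 0.0, 0.0, 1.0]] 395.92940086814957
rest [(0.87, [0.604, -0.029, 0.045], [264, 169]), (0.43, [0.724, -0.279, 0.018], [335, 138])]
flute [(0.82, [0.442, -0.011, 0.035], [258, 217])]
flute_joint_end [(0.75, [0.438, -0.015, 0.035], [260, 218]), (0.33, [0.637, 0.169, 0.188], [200, 148])]
gauge [(0.55, [0.451, -0.338, 0.015], [354, 215])]
gauge_tip [(0.64, [0.443, -0.335, 0.016], [354, 217])]
horn_blank [(0.85, [0.264, 0.454, 0.023], [118, 270]), (0.73, [0.613, 0.017, 0.071], [250, 165]), (0.64, [0.319, -0.295, 0.02], [344, 254])]
sanding_block [(0.78, [0.613, 0.016, 0.071], [251, 165]), (0.32, 
[... 613 characters left out ...]
 0.031], [238, 214])]
flute_joint_end [(0.82, [0.44, -0.032, 0.03], [238, 215]), (0.41, [0.614, 0.001, 0.075], [280, 194])]
gauge [(0.53, [0.448, -0.356, 0.017], [256, 284])]
gauge_tip [(0.62, [0.449, -0.358, 0.02], [256, 284])]
horn_blank [(0.79, [0.319, -0.299, 0.019], [216, 277]), (0.63, [0.267, 0.443, 0.023], [183, 149]), (0.45, [0.593, 0.103, 0.063], [269, 181])]
sanding_block [(0.56, [0.617, 0.003, 0.07], [281, 195])]
mallet [(0.57, [0.626, -0.176, 0.061], [295, 229])]
tray [(0.74, [0.464, 0.359, 0.007], [229, 157])]
strap_near_press []
strap_far_press [(0.58, [0.636, 0.164, 0.164], [277, 150]), (0.2, [0.615, -0.001, 0.072], [281, 195])]
eye [(0.82, [0.609, -0.054, 0.047], [282, 209])]
```

View pics/top0.png

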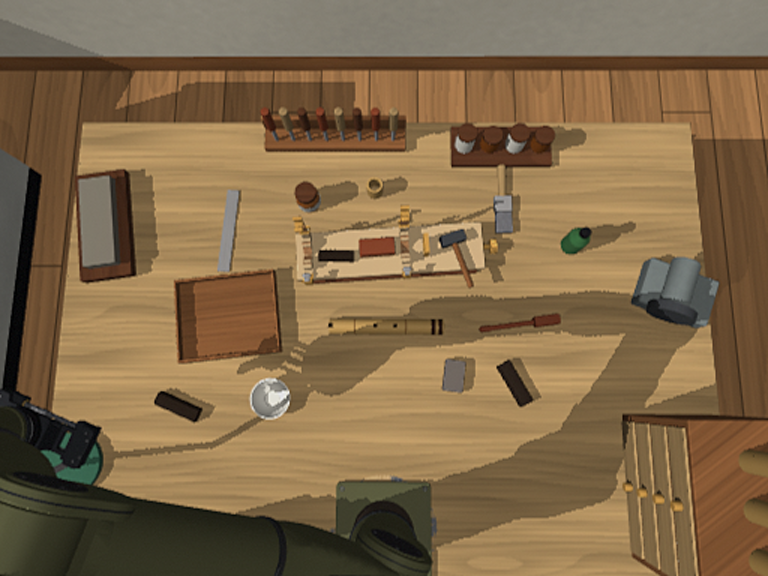

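View pics/side0.png

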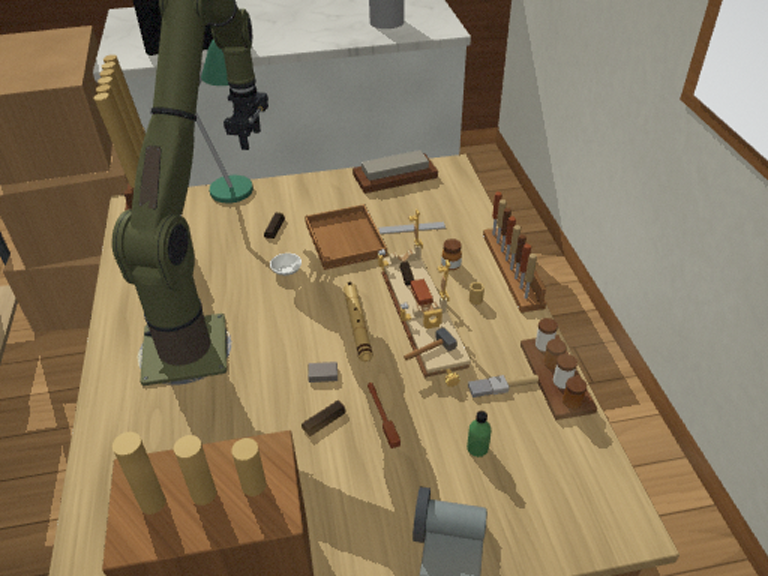

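Top view (pixels of the 1.5x view): the rest spans (300–485, 230–280). On it lie a dark horn blank (336,256), a red sanding block (378,246) and the mallet (455,240). The flute's cord end is at (437,326). The gauge handle is at (548,321), with its plug to the left. The tray is at (230,315).

Horn blank candidates are (336,256) on the rest, (178,405) and (517,382). The one on the rest looks smallest, and I'll check that from the wrist camera.

```bash
cat >> h.py <<'E'
def go(p,yaw_dir=None,Rt=None):
    """print dp(mm), twist for target TCP p; yaw_dir = world direction (2d) for tool y (either sign), tool down"""
    s=r.get_state();R0=R.from_quat(s['eef_rot']);best=None
    if Rt is None:
        y=np.array([*yaw_dir,0.])/np.linalg.norm(yaw_dir);z=np.array([0,0,-1.])
        c=[R.from_matrix(np.stack([np.cross(q,z),q,z],1)) for q in (y,-y)]
    else: c=[Rt]
    for k in c:
        t=(R0.inv()*k).as_rotvec();dp=R0.inv().apply(np.array(p)-s['tool_pos'])*1000
        print('dp',dp.round(1).tolist(),'twist',t.round(3).tolist(),'q7',round(s['q'][6],2))
def pca(P):
    m=P.mean(0);w,v=np.linalg.eigh(np.cov((P-m).T));return m,v[:,::-1]
def rect(P):
    (c,s,a)=cv2.minAreaRect((P*1000).astype(np.float32));a=np.deg2rad(a)
    return np.array(c).round(1),np.array(s).round(1),[round(np.cos(a),4),round(np.sin(a),4)]
E
python3 - <<'E'
from h import *
d=np.load('top0.npz');c={k:d[k] for k in d};P=cloud(c)
X,Y,Z=P[...,0],P[...,1],P[...,2]
m=(abs(Z-.045)<.006)&(X>.5)&(X<.72)&(Y>-.4)&(Y<.2)
k=cv2.morphologyEx(m.astype(np.uint8),cv2.MORPH_OPEN,np.ones((3,3)))
n,l,st,ce=cv2.connectedComponentsWithStats(k);print(st[:8])
print('bed',rect(P[k>0][:,:2]))
m=(Z>.02)&(Z<.05)&(X>.3)&(X<.62)&(Y>.2)&(Y<.5);print('tray',rect(P[m][:,:2]))
h=(Z>.15)&(X>.5)&(X<.8)&(Y<.3)&(Y>-.3);print('straps',P[h].round(3)[::4].tolist())
go([.56,-.05,.45],(1,0))
E
```

```text
[[     0      0    512    384 194151]
 [   272    149     51     33   1116]
 [   206    152     63     35   1251]
 [   198    168      7     19     90]]
bed (array([613.3, -12.9]), array([110.7, 426.6]), [np.float64(0.9978), np.float64(0.067)])
tray (array([423.4, 349. ]), array([277.8, 237.4]), [np.float64(0.9923), np.float64(0.1235)])
straps [[0.67, -0.038, 0.199], [0.668, -0.05, 0.205], [0.665, -0.044, 0.205], [0.661, -0.038, 0.206], [0.662, -0.05, 0.203], [0.662, -0.045, 0.195], [0.662, -0.039, 0.185], [0.661, -0.051, 0.188], [0.657, -0.045, 0.189], [0.655, -0.039, 0.186], [0.655, -0.051, 0.185], [0.652, -0.045, 0.186], [0.643, 0.181, 0.203], [0.643, 0.169, 0.204], [0.647, -0.045, 0.192], [0.64, 0.184, 0.203], [0.64, 0.172, 0.203], [0.644, -0.042, 0.192], [0.645, -0.054, 0.188], [0.638, 0.175, 0.2], [0.641, -0.039, 0.188], [0.642, -0.051, 0.187], [0.639, 0.174, 0.186], [0.635, 0.18, 0.188], [0.635, 0.168, 0.188], [0.633, 0.174, 0.186], [0.641, 0.166, 0.155], [0.628, 0.171, 0.189], [0.626, 0.18, 0.187], [0.626, 0.168, 0.185], [0.622, 0.176, 0.189], [0.624, 0.165, 0.183], [0.62, 0.174, 0.186]]
dp [-538.6, -463.8, -189.3] twist [0.0, -0.0, 1.191] q7 -0.22
dp [-538.6, -463.8, -189.3] twist [0.0, 0.0, -1.951] q7 -0.22
```

step_arm --motion '[{"dp": [-270, -230, -120], "twist": [0, 0, 0.6], "hand": 1}, {"dp": [-270, -230, -120], "twist": [0, 0, 0.6], "hand": 1}, {"dp": [-270, -230, -120], "twist": [0, 0, 0.6], "hand": 1}, {"dp": [-270, -230, -120], "twist": [0, 0, 0.6], "hand": 1}, {"dp": [-539, -464, -150], "twist": [0, 0, 1.19], "hand": 1}]'

```text
clock: 1.92
tool_pos: [0.3717, 0.3149, 0.3513]
eef_rot: [0.553, 0.833, 0.001, 0.0]
contact_force: [1.1, 0.2, 0.6]
opening: 1.003
finger_force: 0.0
```

Run:
```python
from h import *
go([.54,.05,.40],(.9978,.067));print(r.get_state()['tool_pos'])
```

```text
dp [-309.4, 52.3, -49.0] twist [0.002, -0.002, 0.332] q7 -0.39
dp [-309.4, 52.3, -49.0] twist [0.003, 0.003, -2.81] q7 -0.39
[0.3716731  0.31492834 0.35130124]
```

step_arm --motion '[{"dp": [-309, 52, -49], "twist": [0, 0, 0.332], "hand": 1}, {"dp": [-309, 52, -49], "twist": [0, 0, 0.332], "hand": 1}, {"dp": [-309, 52, -49], "twist": [0, 0, 0.332], "hand": 1}, {"dp": [-309, 52, -49], "twist": [0, 0, 0.332], "hand": 1}, {"dp": [-309, 52, -49], "twist": [0, 0, 0.332], "hand": 1}]'

```text
clock: 2.55
tool_pos: [0.5381, 0.0547, 0.3988]
eef_rot: [0.681, 0.732, 0.0, 0.0]
contact_force: [1.1, -0.1, -0.5]
opening: 0.998
finger_force: 0.0
```

step_arm --motion '[{"dp": [0, 0, 0], "twist": [0, 0, 0], "hand": 1}, {"dp": [0, 0, 0], "twist": [0, 0, 0], "hand": 1}, {"dp": [0, 0, 0], "twist": [0, 0, 0], "hand": 1}]'

```text
clock: 2.92
tool_pos: [0.5365, 0.0581, 0.398]
eef_rot: [0.68, 0.733, 0.0, -0.001]
contact_force: [-1.1, 0.3, 0.3]
opening: 1.001
finger_force: 0.0
```

Run:
```python
from h import *
s=r.get_state();print(s['tool_pos'],s['eef_rot'],s['q'],np.abs(s['qd']).max())
c=cam('wrist');save(c,'w1.png');np.savez('w1.npz',**c);P=cloud(c)
print(c['M'].round(3).tolist())
for t in ['flute','horn_blank','sanding_block','mallet','tray','eye','gauge']: print(t,find(c,'wrist',t))
```

```text
[0.53650042 0.05808928 0.39797574] [ 6.80208719e-01  7.33018143e-01  1.73992902e-06 -7.07824190e-04] [-0.29368526  0.42749234  0.15862341  1.6295191  -0.07512704  1.09136727
 -0.03966415] 0.005609150217374277
[[0.997, 0.071, 0.019, 0.531], [0.074, -0.959, -0.273, 0.128], [-0.001, 0.273, -0.962, 0.522], [0.0, 0.0, 0.0, 1.0]]
flute []
horn_blank [(0.63, [0.599, 0.112, 0.067], [298, 117]), (0.53, [0.324, -0.29, 0.019], [129, 319])]
sanding_block [(0.67, [0.613, 0.022, 0.073], [301, 180])]
mallet [(0.88, [0.625, -0.135, 0.068], [296, 271])]
tray [(0.66, [0.472, 0.25, 0.007], [218, 16])]
eye [(0.93, [0.607, 0.057, 0.05], [297, 154])]
gauge [(0.55, [0.449, -0.338, 0.017], [193, 342])]
```

View pics/w1.png

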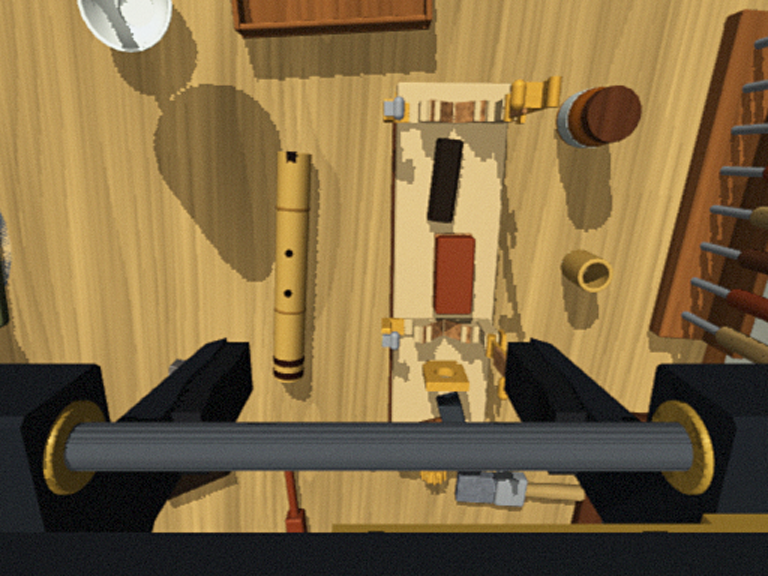

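The wrist view shows the flute at (290,265) with its cord at (288,368), the horn blank on the rest at (445,180), the sanding block at (455,275) and the eye at (446,377). I'll measure the blanks to confirm the choice.

```bash
cat >> h.py <<'E'
def blobs(P,m,minn=60):
    k=m.astype(np.uint8);n,l=cv2.connectedComponents(k);o=[]
    for i in range(1,n):
        q=P[l==i]
        if len(q)>minn: o.append((len(q),*rect(q[:,:2]),np.percentile(q[:,2],[5,50,95]).round(3)))
    return o
E
python3 - <<'E'
from h import *
def ld(f):
    d=np.load(f);return {k:d[k] for k in d}
c=ld('w1.npz');P=cloud(c);Z=P[...,2]
bed=(abs(Z-.045)<.005)&(P[...,0]>.5)&(P[...,0]<.72);print('bed',rect(P[bed][:,:2]),np.median(Z[bed]))
hi=(P[...,0]>.5)&(P[...,0]<.72)&(Z>.052)&(Z<.3)
for b in blobs(P,hi): print('on',b)
fl=(P[...,0]>.40)&(P[...,0]<.48)&(P[...,1]>-.15)&(P[...,1]<.2)&(Z>.006)&(Z<.06)
for b in blobs(P,fl): print('fl',b)
ti=ld('top0.npz');P=cloud(ti);rgb=ti['pixels'].astype(int)
dk=(rgb.max(-1)<75)&(P[...,2]>.008)&(P[...,2]<.08)&(P[...,0]>.2)
for b in blobs(P,dk,25): print('dark',b)
tr=(abs(P[...,2]-.006)<.008)&(P[...,0]>.3)&(P[...,0]<.6)&(P[...,1]>.2)&(P[...,1]<.52)&(rgb[...,0]-rgb[...,2]>50)&(rgb[...,0]<170)
for b in blobs(P,tr,100): print('tray',b)
save(c,'horn.png',(230,60,360,240),3)
E
```

```text
bed (array([634.3,  17.1]), array([176.1, 372.7]), [np.float64(0.9999), np.float64(0.0142)]) 0.044659753455442486
on (1282, array([627.7, 174.4]), array([21.3, 53.4]), [np.float64(0.005), np.float64(1.0)], array([0.058, 0.167, 0.205]))
on (217, array([542.4, 168.2]), array([20.3, 19.6]), [np.float64(0.9974), np.float64(0.0723)], array([0.074, 0.091, 0.094]))
on (324, array([582.3, 171. ]), array([32.8, 18.3]), [np.float64(0.9985), np.float64(0.0542)], array([0.054, 0.07 , 0.074]))
on (74, array([718.9, 179.8]), array([16.6,  2.1]), [np.float64(0.0), np.float64(1.0)], array([0.053, 0.068, 0.075]))
on (978, array([598.1, 108.1]), array([79.9, 26.2]), [np.float64(0.0203), np.float64(0.9998)], array([0.055, 0.062, 0.064]))
on (1424, array([616. ,  16.1]), array([38.4, 79.8]), [np.float64(0.9972), np.float64(0.0742)], array([0.062, 0.074, 0.076]))
on (179, array([555.8, -51. ]), array([16.6, 19.4]), [np.float64(0.9971), np.float64(0.0763)], array([0.058, 0.09 , 0.094]))
on (262, array([596.8, -48.3]), array([32.3, 19.2]), [np.float64(0.9962), np.float64(0.0866)], array([0.054, 0.067, 0.07
[... 3519 characters left out ...]
1), np.float64(0.9881)], array([0.01, 0.03, 0.05]))
tray (137, array([587.8, 285.8]), array([149.6,  22.9]), [np.float64(0.001), np.float64(1.0)], array([-0.002,  0.   ,  0.003]))
tray (127, array([541.8, 230.1]), array([76.2, 41.6]), [np.float64(0.9675), np.float64(0.253)], array([-0.002,  0.001,  0.004]))
tray (3068, array([467.7, 360.3]), array([177.5, 214.8]), [np.float64(0.9928), np.float64(0.1199)], array([0.001, 0.005, 0.01 ]))
tray (139, array([426.4, 217.5]), array([90.8, 38. ]), [np.float64(0.9974), np.float64(0.0725)], array([-0.002, -0.   ,  0.005]))
tray (230, array([346.4, 261. ]), array([139.5,  60. ]), [np.float64(0.2892), np.float64(0.9573)], array([-0.002,  0.   ,  0.004]))
```

View pics/horn.png

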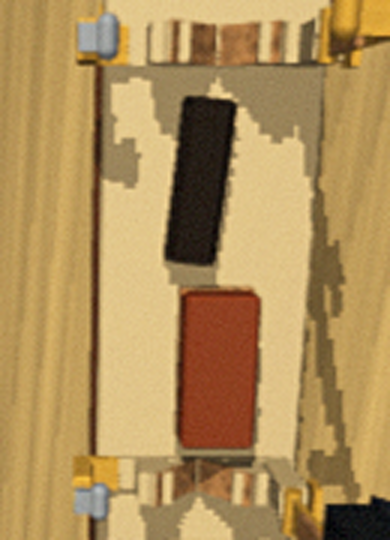

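The blank on the rest measures 80 x 26 mm and the two others about 100 x 33 mm, so the one on the rest is the right one. I'll pick it up.

Run:
```python
from h import *
go([.599,.108,.15],(.9998,-.02));go([.599,.108,.0705],(.9998,-.02))
```

```text
dp [46.9, 65.4, 248.2] twist [-0.0, -0.0, 0.092] q7 -0.04
dp [46.9, 65.4, 248.2] twist [0.0, -0.0, -3.05] q7 -0.04
dp [46.9, 65.4, 327.7] twist [-0.0, -0.0, 0.092] q7 -0.04
dp [46.9, 65.4, 327.7] twist [0.0, -0.0, -3.05] q7 -0.04
```

step_arm --motion '[{"dp": [47, 65, 60], "twist": [0, 0, 0.092], "hand": 0.6}, {"dp": [47, 65, 120], "twist": [0, 0, 0.092], "hand": 0.6}, {"dp": [47, 65, 180], "twist": [0, 0, 0.092], "hand": 0.6}, {"dp": [47, 65, 240], "twist": [0, 0, 0.092], "hand": 0.6}, {"dp": [47, 65, 280], "twist": [0, 0, 0.092], "hand": 0.6}]'

```text
clock: 3.95
tool_pos: [0.5989, 0.1081, 0.1162]
eef_rot: [0.714, 0.7, 0.0, 0.0]
contact_force: [-0.3, -0.3, -0.0]
opening: 0.803
finger_force: 0.0
```

Run:
```python
from h import *
print(r.get_state()['tool_pos']);go([.599,.108,.0705],(.9998,-.02))
```

```text
[0.59890022 0.10807953 0.11622   ]
dp [-0.1, 0.1, 45.7] twist [0.0, -0.0, -0.0] q7 -0.13
dp [-0.1, 0.1, 45.7] twist [-0.0, -0.001, 3.141] q7 -0.13
```

step_arm --motion '[{"dp": [0, 0, 25], "twist": [0, 0, 0], "hand": 0.5}, {"dp": [0, 0, 45], "twist": [0, 0, 0], "hand": 0.3}, {"dp": [0, 0, 45], "twist": [0, 0, 0], "hand": -1}, {"dp": [0, 0, 45], "twist": [0, 0, 0], "hand": -1}, {"dp": [0, 0, 45], "twist": [0, 0, 0], "hand": -1}]' --force 30

```text
clock: 4.58
tool_pos: [0.5997, 0.1079, 0.0746]
eef_rot: [0.714, 0.7, 0.001, 0.001]
contact_force: [0.7, -0.0, -0.3]
opening: 0.331
finger_force: 0.0
```

step_arm --motion '[{"dp": [0, 0, 0], "twist": [0, 0, 0], "hand": -1}, {"dp": [0, 0, 0], "twist": [0, 0, 0], "hand": -1}, {"dp": [0, 0, -40], "twist": [0, 0, 0], "hand": -1}, {"dp": [0, 0, -80], "twist": [0, 0, 0], "hand": -1}]'

```text
clock: 5.08
tool_pos: [0.5983, 0.1077, 0.1539]
eef_rot: [0.714, 0.7, -0.0, -0.0]
contact_force: [0.2, 0.9, -0.9]
opening: 0.287
finger_force: 30.0
```

```bash
cat >> h.py <<'E'
TX=np.array([.9928,.12]);TY=np.array([-.12,.9928]);TO=np.array([.4677,.3603])
RX=np.array([.9978,.067]);RY=np.array([-.067,.9978]);RO=np.array([.6082,.0629])
def tray(x,y): return TO+x/1000*TX+y/1000*TY
def rest(x,y): return RO+x/1000*RX+y/1000*RY
E
python3 - <<'E'
from h import *
p=tray(-45,-55);print(p,r.get_state()['finger_force']);go([*p,.15],TX);go([*p,.034],TX)
E
```

```text
[0.429624 0.300296] 29.999601244926453
dp [189.1, -172.6, 4.1] twist [-0.001, 0.0, -0.141] q7 -0.14
dp [189.1, -172.6, 4.1] twist [0.0, 0.002, 3.001] q7 -0.14
dp [189.1, -172.5, 120.1] twist [-0.001, 0.0, -0.141] q7 -0.14
dp [189.1, -172.5, 120.1] twist [0.0, 0.002, 3.001] q7 -0.14
```

step_arm --motion '[{"dp": [0, -60, 0], "twist": [0, 0, 0], "hand": -1}, {"dp": [0, -120, 0], "twist": [0, 0, 0], "hand": -1}, {"dp": [55, -173, 0], "twist": [0, 0, -0.1], "hand": -1}, {"dp": [110, -173, 0], "twist": [0, 0, -0.141], "hand": -1}, {"dp": [170, -173, 0], "twist": [0, 0, -0.141], "hand": -1}]'

```text
clock: 5.7
tool_pos: [0.4282, 0.2819, 0.1536]
eef_rot: [0.663, 0.748, -0.0, -0.0]
contact_force: [1.3, -0.4, -1.4]
opening: 0.287
finger_force: 30.0
```

Run:
```python
from h import *
s=r.get_state();print(s['tool_pos'],s['finger_force'],s['opening']);go([*tray(-45,-55),.034],TX)
```

```text
[0.42824793 0.28192255 0.15360069] 29.997684359550476 0.28714571326663446
dp [18.1, 3.6, 119.6] twist [-0.001, 0.0, 0.0] q7 -0.34
dp [18.1, 3.6, 119.6] twist [-0.0, -0.001, -3.141] q7 -0.34
```

step_arm --motion '[{"dp": [18, 4, 55], "twist": [0, 0, 0], "hand": -1}, {"dp": [18, 4, 100], "twist": [0, 0, 0], "hand": -1}, {"dp": [18, 4, 118], "twist": [0, 0, 0], "hand": -1}, {"dp": [18, 4, 118], "twist": [0, 0, 0], "hand": -1}, {"dp": [18, 4, 118], "twist": [0, 0, 0], "hand": -0.1}]'

```text
clock: 6.32
tool_pos: [0.4318, 0.2988, 0.0361]
eef_rot: [0.664, 0.748, 0.001, 0.0]
contact_force: [-0.8, 0.0, 1.0]
opening: 0.381
finger_force: 0.0
```

step_arm --motion '[{"dp": [0, 0, 0], "twist": [0, 0, 0], "hand": -0.1}, {"dp": [0, 0, -40], "twist": [0, 0, 0], "hand": -0.1}, {"dp": [0, 0, -100], "twist": [0, 0, 0], "hand": -0.1}, {"dp": [0, 0, -160], "twist": [0, 0, 0], "hand": 0.4}]'

```text
clock: 6.82
tool_pos: [0.431, 0.2987, 0.1975]
eef_rot: [0.663, 0.748, 0.0, -0.0]
contact_force: [0.8, 0.9, -0.1]
opening: 0.54
finger_force: 0.0
```

Run:
```python
from h import *
s=r.get_state();print(s['tool_pos'],s['opening']);
c=cam('top');P=cloud(c);Z=P[...,2]
on=(P[...,0]>.56)&(P[...,0]<.66)&(P[...,1]>-.02)&(P[...,1]<.15)&(Z>.052)&(Z<.2)
print('sand',blobs(P,on,50))
tr=(P[...,0]>.39)&(P[...,0]<.55)&(P[...,1]>.26)&(P[...,1]<.46)&(Z>.013)&(Z<.06)
print('tray',blobs(P,tr,20))
go([.616,.016,s['tool_pos'][2]],RX);go([.616,.016,.075],RX)
```

```text
[0.43095882 0.29873912 0.19746991] 0.5403205788507802
sand [(277, array([616.5,  18.5]), array([39.2, 75.3]), [np.float64(0.9965), np.float64(0.0838)], array([0.062, 0.073, 0.078]))]
tray [(139, array([432.4, 293.2]), array([25.7, 66.3]), [np.float64(0.9929), np.float64(0.1186)], array([0.016, 0.022, 0.026]))]
dp [-304.1, 146.6, 6.4] twist [0.01, -0.007, 0.052] q7 -0.37
dp [-304.1, 146.6, 6.4] twist [0.01, 0.016, -3.089] q7 -0.37
dp [-304.9, 145.3, 128.9] twist [0.01, -0.007, 0.052] q7 -0.37
dp [-304.9, 145.3, 128.9] twist [0.01, 0.016, -3.089] q7 -0.37
```

step_arm --motion '[{"dp": [-60, 20, 0], "twist": [0, 0, 0.052], "hand": 0.4}, {"dp": [-120, 40, 0], "twist": [0, 0, 0.052], "hand": 0.4}, {"dp": [-180, 65, 0], "twist": [0, 0, 0.052], "hand": 0.4}, {"dp": [-240, 105, 0], "twist": [0, 0, 0.052], "hand": 0.4}, {"dp": [-305, 146, 30], "twist": [0, 0, 0.052], "hand": 0.4}]'

```text
clock: 7.5
tool_pos: [0.5954, 0.0357, 0.1774]
eef_rot: [0.683, 0.731, 0.002, 0.002]
contact_force: [-0.2, 1.2, -0.5]
opening: 0.696
finger_force: 0.0
```

Run:
```python
from h import *
s=r.get_state();print(s['tool_pos'],s['opening']);
go([.616,.017,.078],RX)
```

```text
[0.59544455 0.03574109 0.17735165] 0.695696012081031
dp [-20.1, 18.8, 99.4] twist [0.005, -0.0, 0.001] q7 0.06
dp [-20.1, 18.8, 99.4] twist [0.001, 0.008, -3.141] q7 0.06
```

step_arm --motion '[{"dp": [-20, 19, 30], "twist": [0, 0, 0], "hand": 0.4}, {"dp": [-20, 19, 60], "twist": [0, 0, 0], "hand": 0.4}, {"dp": [-20, 19, 99], "twist": [0, 0, 0], "hand": 0.4}, {"dp": [-20, 19, 99], "twist": [0, 0, 0], "hand": 0.4}, {"dp": [-20, 19, 99], "twist": [0, 0, 0], "hand": -1}]' --force 30

```text
clock: 8.12
tool_pos: [0.6141, 0.0191, 0.078]
eef_rot: [0.683, 0.731, 0.001, 0.001]
contact_force: [1.2, 0.7, 0.3]
opening: 0.609
finger_force: 0.0
```

step_arm --motion '[{"dp": [0, 0, 0], "twist": [0, 0, 0], "hand": -1}, {"dp": [0, 0, 0], "twist": [0, 0, 0], "hand": -1}, {"dp": [0, 0, 0], "twist": [0, 0, 0], "hand": -1}, {"dp": [0, 0, -50], "twist": [0, 0, 0], "hand": -1}, {"dp": [0, 0, -100], "twist": [0, 0, 0], "hand": -1}]'

```text
clock: 8.75
tool_pos: [0.6128, 0.0191, 0.1776]
eef_rot: [0.682, 0.731, -0.0, -0.0]
contact_force: [0.3, -0.3, -0.5]
opening: 0.428
finger_force: 30.0
```

Run:
```python
from h import *
s=r.get_state();print(s['tool_pos'],s['finger_force'],s['opening']);
go([*tray(45,-52),.178],TX)
```

```text
[0.61283236 0.0191398  0.17763733] 29.999640444293618 0.42819122087880285
dp [300.7, -73.8, -0.3] twist [-0.001, -0.0, -0.052] q7 0.08
dp [300.7, -73.8, -0.3] twist [-0.0, 0.002, 3.09] q7 0.08
```

step_arm --motion '[{"dp": [40, -55, 0], "twist": [0, 0, -0.052], "hand": -1}, {"dp": [70, -110, 0], "twist": [0, 0, -0.052], "hand": -1}, {"dp": [130, -125, 0], "twist": [0, 0, -0.052], "hand": -1}, {"dp": [190, -115, 0], "twist": [0, 0, -0.052], "hand": -1}, {"dp": [250, -85, 0], "twist": [0, 0, -0.052], "hand": -1}]'

```text
clock: 9.38
tool_pos: [0.5076, 0.2596, 0.1771]
eef_rot: [0.663, 0.749, -0.001, -0.001]
contact_force: [2.1, 0.2, 0.9]
opening: 0.431
finger_force: 30.0
```

Run:
```python
from h import *
s=r.get_state();print(s['tool_pos'],s['finger_force'],s['opening']);
go([*tray(45,-52),.040],TX)
```

```text
[0.50762395 0.25957134 0.17714411] 29.99845201615244 0.4305296830218391
dp [52.7, 17.8, 137.1] twist [-0.002, -0.0, 0.002] q7 -0.24
dp [52.7, 17.8, 137.1] twist [0.0, -0.002, -3.14] q7 -0.24
```

step_arm --motion '[{"dp": [53, 18, 10], "twist": [0, 0, 0], "hand": -1}, {"dp": [53, 18, 65], "twist": [0, 0, 0], "hand": -1}, {"dp": [53, 18, 115], "twist": [0, 0, 0], "hand": -1}, {"dp": [53, 18, 136], "twist": [0, 0, 0], "hand": -1}, {"dp": [53, 18, 136], "twist": [0, 0, 0], "hand": -1}]'

```text
clock: 10.0
tool_pos: [0.5205, 0.3117, 0.0401]
eef_rot: [0.663, 0.748, -0.001, -0.0]
contact_force: [-0.4, 0.1, 0.3]
opening: 0.432
finger_force: 3.0
```

step_arm --motion '[{"dp": [0, 0, 0], "twist": [0, 0, 0], "hand": 0.15}, {"dp": [0, 0, 0], "twist": [0, 0, 0], "hand": 0.15}, {"dp": [0, 0, -40], "twist": [0, 0, 0], "hand": 0.15}, {"dp": [0, 0, -100], "twist": [0, 0, 0], "hand": 0.15}, {"dp": [0, 0, -160], "twist": [0, 0, 0], "hand": 0}]'

```text
clock: 10.62
tool_pos: [0.5211, 0.3122, 0.2034]
eef_rot: [0.663, 0.748, 0.001, 0.0]
contact_force: [1.0, 1.1, -0.6]
opening: 0.503
finger_force: 0.0
```

Run:
```python
from h import *
s=r.get_state();print(s['tool_pos'],s['opening']);
c=cam('top');P=cloud(c);Z=P[...,2];save(c,'t2.png',(170,110,370,250),4)
tr=(P[...,0]>.36)&(P[...,0]<.57)&(P[...,1]>.26)&(P[...,1]<.46)&(Z>.015)&(Z<.06)
print('tray',blobs(P,tr,20))
on=(P[...,0]>.5)&(P[...,0]<.7)&(P[...,1]>-.24)&(P[...,1]<-.105)&(Z>.052)&(Z<.1)
print('mallet',blobs(P,on,20),find(c,'top','mallet'))
q=P[on];print(np.c_[q,c['pixels'][on]].round(3)[::6].tolist())
```

```text
[0.52112123 0.31216376 0.20344783] 0.5033551289535839
tray [(59, array([564.5, 304.6]), array([ 7.5, 81.6]), [np.float64(0.9909), np.float64(0.1344)], array([0.018, 0.029, 0.034])), (223, array([522.4, 303.4]), array([39.1, 70.6]), [np.float64(0.9932), np.float64(0.1162)], array([0.022, 0.035, 0.039])), (162, array([431.6, 299.2]), array([25.2, 79.3]), [np.float64(0.9906), np.float64(0.137)], array([0.017, 0.022, 0.027])), (98, array([376.1, 333.9]), array([  6.8, 148.2]), [np.float64(0.9931), np.float64(0.1169)], array([0.02 , 0.031, 0.034]))]
mallet [(268, array([ 588.7, -173.7]), array([130.9,  57.6]), [np.float64(0.9312), np.float64(0.3645)], array([0.057, 0.065, 0.072]))] [(0.69, [0.623, -0.164, 0.065], [304, 162])]
[[0.657, -0.17, 0.065, 69.0, 64.0, 58.0], [0.652, -0.169, 0.07, 44.0, 47.0, 52.0], [0.649, -0.159, 0.071, 46.0, 48.0, 54.0], [0.648, -0.179, 0.072, 69.0, 64.0, 59.0], [0.645, -0.162, 0.072, 51.0, 52.0, 54.0], [0.643, -0.132, 0.068, 51.0, 51.0, 52.0], [0.643, -0.152, 0.068, 52.0, 53.0, 57.0], [0.641, -0.172, 0.074, 49.0, 51.0, 52.0], [0.638, -0.132, 0.073, 46.0, 49.0,
[... 842 characters left out ...]
5.0, 47.0], [0.598, -0.169, 0.066, 141.0, 91.0, 53.0], [0.595, -0.175, 0.065, 114.0, 91.0, 64.0], [0.588, -0.169, 0.063, 157.0, 98.0, 56.0], [0.585, -0.175, 0.065, 126.0, 80.0, 47.0], [0.58, -0.169, 0.056, 166.0, 127.0, 89.0], [0.573, -0.174, 0.07, 158.0, 102.0, 61.0], [0.571, -0.181, 0.065, 107.0, 69.0, 41.0], [0.565, -0.175, 0.061, 152.0, 99.0, 58.0], [0.56, -0.181, 0.066, 151.0, 101.0, 62.0], [0.558, -0.188, 0.06, 88.0, 58.0, 35.0], [0.55, -0.181, 0.065, 166.0, 105.0, 62.0], [0.547, -0.188, 0.063, 133.0, 86.0, 52.0], [0.544, -0.194, 0.065, 128.0, 101.0, 64.0], [0.538, -0.188, 0.061, 174.0, 111.0, 67.0], [0.534, -0.194, 0.061, 113.0, 72.0, 43.0], [0.528, -0.188, 0.056, 149.0, 105.0, 65.0]]
```

View pics/t2.png

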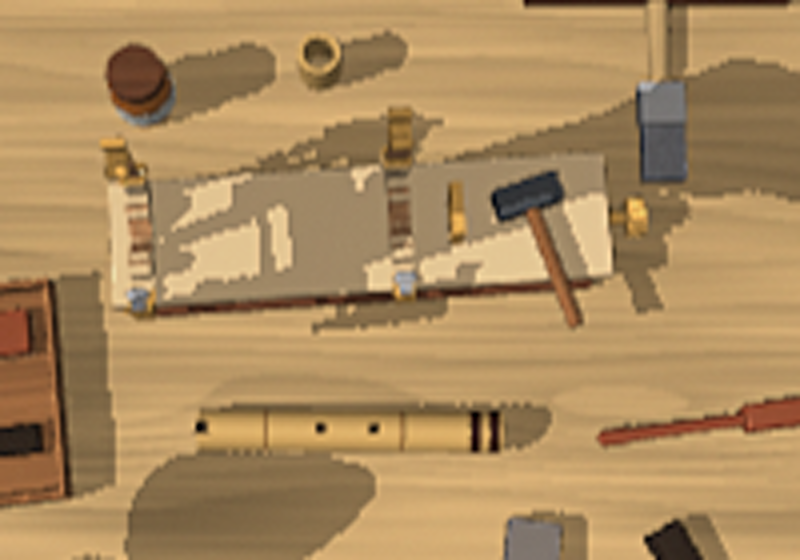

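The shot shows both pieces in the tray (left edge), with only the mallet left on the rest: head (527,195), handle to (575,322).

Run:
```python
from h import *
go([.6097,-.1655,.205],(-.3645,.931))
```

```text
dp [-486.1, 26.6, 0.8] twist [0.016, 0.008, -1.824] q7 -0.31
dp [-486.1, 26.6, 0.8] twist [0.008, -0.015, 1.317] q7 -0.31
```

step_arm --motion '[{"dp": [-62, 0, 0], "twist": [0, 0, 0.18], "hand": 0}, {"dp": [-124, 0, 0], "twist": [0, 0, 0.36], "hand": 0}, {"dp": [-186, 0, 0], "twist": [0, 0, 0.54], "hand": 0}, {"dp": [-248, 0, 0], "twist": [0, 0, 0.72], "hand": 0}, {"dp": [-310, 5, 0], "twist": [0, 0, 0.9], "hand": 0}]'

```text
clock: 11.35
tool_pos: [0.5631, 0.0031, 0.2011]
eef_rot: [0.924, 0.383, 0.001, 0.0]
contact_force: [0.4, -0.2, -0.2]
opening: 0.497
finger_force: 0.0
```

Run:
```python
from h import *
print(r.get_state()['tool_pos']);go([.6097,-.1655,.205],(-.3645,.931))
```

```text
[0.56311919 0.00308247 0.20114731]
dp [-86.3, 152.1, -3.9] twist [0.002, 0.001, -2.729] q7 -0.47
dp [-86.3, 152.1, -3.9] twist [0.0, -0.001, 0.412] q7 -0.47
```

step_arm --motion '[{"dp": [-32, 53, -4], "twist": [0, 0, 0.18], "hand": 0}, {"dp": [-64, 106, -4], "twist": [0, 0, 0.36], "hand": 0}, {"dp": [-86, 152, -4], "twist": [0, 0, 0.412], "hand": 0}, {"dp": [-86, 152, -4], "twist": [0, 0, 0.412], "hand": 0}, {"dp": [-86, 152, 40], "twist": [0, 0, 0.412], "hand": 0}]'

```text
clock: 11.98
tool_pos: [0.6132, -0.1641, 0.1631]
eef_rot: [0.982, 0.188, 0.004, 0.002]
contact_force: [0.6, 1.3, -0.3]
opening: 0.498
finger_force: 0.0
```

Run:
```python
from h import *
print(r.get_state()['tool_pos']);go([.611,-.165,.070],(-.3645,.931))
```

```text
[ 0.61323821 -0.16409476  0.16310864]
dp [-3.1, -0.4, 93.1] twist [0.011, 0.007, -3.136] q7 -0.54
dp [-3.1, -0.4, 93.1] twist [0.005, -0.007, 0.006] q7 -0.54
```

step_arm --motion '[{"dp": [-3, 0, 40], "twist": [0, 0, 0], "hand": 0}, {"dp": [-3, 0, 75], "twist": [0, 0, 0], "hand": 0}, {"dp": [-3, 0, 93], "twist": [0, 0, 0], "hand": -0.1}, {"dp": [-3, 0, 93], "twist": [0, 0, 0], "hand": -1}, {"dp": [-3, 0, 93], "twist": [0, 0, 0], "hand": -1}]' --force 40

```text
clock: 12.6
tool_pos: [0.6084, -0.1637, 0.0683]
eef_rot: [0.982, 0.189, 0.001, 0.0]
contact_force: [0.1, -0.8, -0.1]
opening: 0.247
finger_force: 0.0
```

step_arm --motion '[{"dp": [0, 0, 0], "twist": [0, 0, 0], "hand": -1}, {"dp": [0, 0, 0], "twist": [0, 0, 0], "hand": -1}, {"dp": [0, 0, 0], "twist": [0, 0, 0], "hand": -1}, {"dp": [0, 0, -55], "twist": [0, 0, 0], "hand": -1}, {"dp": [0, 0, -115], "twist": [0, 0, 0], "hand": -1}]'

```text
clock: 13.22
tool_pos: [0.6065, -0.1635, 0.1822]
eef_rot: [0.982, 0.188, -0.002, -0.001]
contact_force: [1.4, 0.7, -2.1]
opening: 0.144
finger_force: 39.6
```

Run:
```python
from h import *
s=r.get_state();print(s['tool_pos'],s['finger_force'],s['opening']);
go([*tray(18,55),.21],TY)
```

```text
[ 0.60649277 -0.16349608  0.18217825] 39.57791984081268 0.1438043972726721
dp [96.4, -586.6, -26.5] twist [-0.006, -0.003, -2.883] q7 -0.55
dp [96.4, -586.6, -26.5] twist [-0.002, 0.004, 0.259] q7 -0.55
```

step_arm --motion '[{"dp": [-55, -20, -20], "twist": [0, 0, 0], "hand": -1}, {"dp": [-48, -80, -27], "twist": [0, 0, 0.03], "hand": -1}, {"dp": [-36, -138, -27], "twist": [0, 0, 0.06], "hand": -1}, {"dp": [-20, -196, -27], "twist": [0, 0, 0.09], "hand": -1}, {"dp": [-4, -254, -27], "twist": [0, 0, 0.12], "hand": -1}]'

```text
clock: 13.85
tool_pos: [0.5091, 0.0722, 0.2092]
eef_rot: [0.992, 0.129, -0.001, -0.0]
contact_force: [1.3, 0.2, -1.0]
opening: 0.145
finger_force: 39.6
```

Run:
```python
from h import *
s=r.get_state();print(s['tool_pos'],s['finger_force'],s['opening']);
go([*tray(18,55),.21],TY)
```

```text
[0.5090743  0.07221879 0.2091901 ] 39.574095010757446 0.1451642467540301
dp [58.9, -341.1, -0.7] twist [-0.002, -0.001, -3.004] q7 -0.93
dp [58.9, -341.1, -0.7] twist [-0.001, 0.001, 0.138] q7 -0.93
```

step_arm --motion '[{"dp": [11, -60, 0], "twist": [0, 0, 0.03], "hand": -1}, {"dp": [22, -120, 0], "twist": [0, 0, 0.06], "hand": -1}, {"dp": [33, -180, 0], "twist": [0, 0, 0.09], "hand": -1}, {"dp": [44, -240, 0], "twist": [0, 0, 0.12], "hand": -1}, {"dp": [55, -300, 0], "twist": [0, 0, 0.138], "hand": -1}]'

```text
clock: 14.48
tool_pos: [0.485, 0.3762, 0.2088]
eef_rot: [0.998, 0.06, -0.001, 0.0]
contact_force: [0.9, -0.2, -1.7]
opening: 0.148
finger_force: 39.6
```

Run:
```python
from h import *
s=r.get_state();print(s['tool_pos'],s['finger_force'],s['opening']);
go([*tray(18,55),.032],TY)
```

```text
[0.48503196 0.37624591 0.20884496] 39.57433104515076 0.14778991044554157
dp [-0.8, -41.4, 176.8] twist [-0.003, 0.001, -3.141] q7 -1.57
dp [-0.8, -41.4, 176.8] twist [0.001, 0.002, 0.001] q7 -1.57
```

step_arm --motion '[{"dp": [-1, -41, 0], "twist": [0, 0, 0], "hand": -1}, {"dp": [-1, -41, 60], "twist": [0, 0, 0], "hand": -1}, {"dp": [-1, -41, 120], "twist": [0, 0, 0], "hand": -1}, {"dp": [-1, -41, 160], "twist": [0, 0, 0], "hand": -1}, {"dp": [-1, -41, 174], "twist": [0, 0, 0], "hand": -1}]'

```text
clock: 15.1
tool_pos: [0.4781, 0.4139, 0.0324]
eef_rot: [0.998, 0.061, -0.003, 0.001]
contact_force: [-0.5, 0.4, -2.6]
opening: 0.145
finger_force: 39.6
```

step_arm --motion '[{"dp": [0, 0, 0], "twist": [0, 0, 0], "hand": -1}, {"dp": [0, 0, 0], "twist": [0, 0, 0], "hand": -0.4}, {"dp": [0, 0, 0], "twist": [0, 0, 0], "hand": -0.4}, {"dp": [0, 0, -50], "twist": [0, 0, 0], "hand": -0.4}, {"dp": [0, 0, -110], "twist": [0, 0, 0], "hand": -0.4}]'

```text
clock: 15.72
tool_pos: [0.4801, 0.4149, 0.1472]
eef_rot: [0.998, 0.061, -0.0, 0.0]
contact_force: [-0.6, 0.4, 0.6]
opening: 0.299
finger_force: 0.0
```

Run:
```python
from h import *
s=r.get_state();print(s['tool_pos'],s['opening'],s['contact_force'])
go([.442,-.004,.15],(1,-.0045))
```

```text
[0.48010529 0.41487802 0.14719774] 0.2993671040693216 [-0.58321764  0.42460333  0.64526084]
dp [-88.5, 411.2, -2.7] twist [-0.0, 0.0, -1.445] q7 -1.58
dp [-88.5, 411.2, -2.7] twist [0.0, 0.0, 1.697] q7 -1.58
```

step_arm --motion '[{"dp": [-13, 62, -2], "twist": [0, 0, -0.18], "hand": 0}, {"dp": [-27, 124, -2], "twist": [0, 0, -0.36], "hand": 0}, {"dp": [-40, 186, -2], "twist": [0, 0, -0.54], "hand": 0}, {"dp": [-53, 246, -2], "twist": [0, 0, -0.72], "hand": 0.3}, {"dp": [-66, 308, -2], "twist": [0, 0, -0.9], "hand": 0.3}]'

```text
clock: 16.35
tool_pos: [0.4531, 0.1018, 0.1489]
eef_rot: [0.871, 0.491, 0.002, 0.001]
contact_force: [-0.1, 0.2, -0.8]
opening: 0.65
finger_force: 0.0
```

Run:
```python
from h import *
c=cam('top');P=cloud(c);Z=P[...,2];save(c,'t3.png',(90,150,290,290),3)
tr=(P[...,0]>.39)&(P[...,0]<.55)&(P[...,1]>.26)&(P[...,1]<.46)&(Z>.015)&(Z<.06)
print('tray',blobs(P,tr,20))
fl=(P[...,0]>.40)&(P[...,0]<.48)&(P[...,1]>-.17)&(P[...,1]<.2)&(Z>.006)&(Z<.06)
print('flute',blobs(P,fl))
go([.442,-.004,.15],(1,-.0045))
```

```text
tray [(30, array([548.7, 436.4]), array([ 6.1, 44. ]), [np.float64(0.9956), np.float64(0.0938)], array([0.018, 0.03 , 0.034])), (34, array([526.8, 308.4]), array([11.5, 53.2]), [np.float64(0.9896), np.float64(0.1442)], array([0.031, 0.035, 0.039])), (155, array([503.5, 415.7]), array([42.1, 57.4]), [np.float64(0.9886), np.float64(0.1507)], array([0.02 , 0.029, 0.035]))]
flute [(737, array([441.8, -11.1]), array([243.7,  34.4]), [np.float64(0.0039), np.float64(1.0)], array([0.021, 0.031, 0.037]))]
dp [-84.6, 40.8, 0.1] twist [0.004, 0.006, -0.551] q7 -0.39
dp [-84.6, 40.8, 0.1] twist [0.008, -0.005, 2.591] q7 -0.39
```

View pics/t3.png

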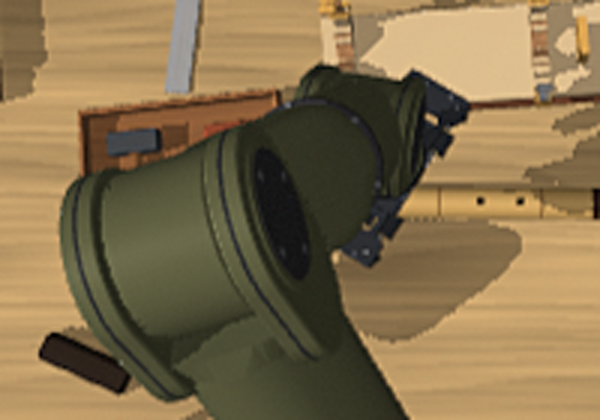

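The mallet head is at (133,141) inside the tray, so the tray is done as far as can be seen. Next is the flute.

step_arm --motion '[{"dp": [-42, 20, 0], "twist": [0, 0, -0.18], "hand": 0.4}, {"dp": [-85, 41, 0], "twist": [0, 0, -0.36], "hand": 0.4}, {"dp": [-85, 41, 20], "twist": [0, 0, -0.551], "hand": 0.4}, {"dp": [-85, 41, 60], "twist": [0, 0, -0.551], "hand": 0.4}, {"dp": [-85, 41, 70], "twist": [0, 0, -0.551], "hand": 0.4}]'

```text
clock: 17.02
tool_pos: [0.4429, 0.0095, 0.0769]
eef_rot: [0.707, 0.707, -0.0, -0.0]
contact_force: [-0.2, 0.4, -0.0]
opening: 0.704
finger_force: 0.0
```

Run:
```python
from h import *
print(r.get_state()['tool_pos']);go([.442,-.005,.0255],(1,-.0045))
c=cam('wrist');P=cloud(c);Z=P[...,2]
fl=(P[...,0]>.40)&(P[...,0]<.48)&(P[...,1]>-.17)&(P[...,1]<.2)&(Z>.006)&(Z<.045)
print('flute',blobs(P,fl))
```

```text
[0.44289847 0.00945674 0.07687179]
dp [-14.4, -0.9, 51.4] twist [-0.001, 0.001, 0.005] q7 0.06
dp [-14.4, -0.9, 51.4] twist [-0.001, -0.001, -3.137] q7 0.06
flute [(16425, array([442.5,  44.8]), array([160.7,  36.1]), [np.float64(0.0064), np.float64(1.0)], array([0.024, 0.033, 0.035])), (1801, array([441.9, -70.9]), array([45.4, 35.7]), [np.float64(0.0055), np.float64(1.0)], array([0.023, 0.033, 0.035]))]
```

step_arm --motion '[{"dp": [-14, -1, 15], "twist": [0, 0, 0.005], "hand": 0.4}, {"dp": [-14, -1, 35], "twist": [0, 0, 0.005], "hand": 0.4}, {"dp": [-14, -1, 51], "twist": [0, 0, 0.005], "hand": 0.4}, {"dp": [-14, -1, 51], "twist": [0, 0, 0.005], "hand": 0.4}, {"dp": [-14, -1, 51], "twist": [0, 0, 0.005], "hand": -1}]' --force 30

```text
clock: 17.7
tool_pos: [0.4528, -0.0038, 0.0347]
eef_rot: [0.709, 0.705, -0.006, -0.006]
contact_force: [-1.9, 0.7, 0.9]
opening: 0.61
finger_force: 0.7
```

step_arm --motion '[{"dp": [0, 0, 0], "twist": [0, 0, 0], "hand": -1}, {"dp": [0, 0, 0], "twist": [0, 0, 0], "hand": -1}, {"dp": [0, 0, 0], "twist": [0, 0, 0], "hand": -1}, {"dp": [0, 0, 0], "twist": [0, 0, 0], "hand": -1}, {"dp": [0, 0, -10], "twist": [0, 0, 0], "hand": -1}]'

```text
clock: 18.32
tool_pos: [0.4524, -0.0043, 0.0439]
eef_rot: [0.709, 0.705, -0.006, -0.007]
contact_force: [-0.5, -0.0, -2.0]
opening: 0.384
finger_force: 30.0
```

Run:
```python
from h import *
s=r.get_state();print(s['tool_pos'],s['finger_force'],s['opening']);go([*rest(0,0),.17],RX);go([*rest(0,0),.084],RX)
```

```text
[ 0.45236584 -0.00433727  0.0438998 ] 29.96581187893753 0.3841876389690945
dp [68.3, 153.1, -128.8] twist [-0.018, -0.001, -0.073] q7 0.9
dp [68.3, 153.1, -128.8] twist [-0.002, 0.027, 3.068] q7 0.9
dp [68.2, 154.7, -42.8] twist [-0.018, -0.001, -0.073] q7 0.9
dp [68.2, 154.7, -42.8] twist [-0.002, 0.027, 3.068] q7 0.9
```

step_arm --motion '[{"dp": [0, 0, -50], "twist": [-0.018, 0, 0], "hand": -1}, {"dp": [20, 20, -110], "twist": [-0.018, 0, -0.073], "hand": -1}, {"dp": [50, 70, -112], "twist": [-0.018, 0, -0.073], "hand": -1}, {"dp": [67, 110, -112], "twist": [-0.018, 0, -0.073], "hand": -1}, {"dp": [67, 110, -112], "twist": [-0.018, 0, -0.073], "hand": -1}]'

```text
clock: 18.95
tool_pos: [0.5676, 0.0652, 0.1538]
eef_rot: [0.681, 0.733, 0.002, 0.001]
contact_force: [-0.2, -0.1, -1.5]
opening: 0.391
finger_force: 30.0
```

Run:
```python
from h import *
s=r.get_state();print(s['tool_pos'],s['finger_force'],s['opening'],s['q'].round(2) if hasattr(s['q'],'round') else s['q']);go([*rest(0,0),.155],RX)
c=cam('wrist');P=cloud(c);Z=P[...,2];save(c,'w4.png')
X=s['tool_pos'][0]
fl=(abs(P[...,0]-X)<.04)&(abs(P[...,1]-s['tool_pos'][1])<.2)&(Z>.11)&(Z<.2)
print('flute',blobs(P,fl))
```

```text
[0.56761584 0.06520434 0.15383344] 29.96557905978989 0.39131391509685093 [-0.53  0.86  0.61  1.85 -0.77  0.68  0.61]
dp [-5.3, 40.3, -1.0] twist [0.004, -0.001, 0.006] q7 0.61
dp [-5.3, 40.3, -1.0] twist [0.002, 0.007, -3.135] q7 0.61
flute [(26571, array([564.4, 111.8]), array([ 67., 126.]), [np.float64(0.9982), np.float64(0.0608)], array([0.142, 0.152, 0.17 ])), (584, array([546.2,  62.7]), array([ 7.8, 21. ]), [np.float64(0.9945), np.float64(0.1052)], array([0.176, 0.191, 0.199])), (2363, array([570.7,  22.9]), array([36.3, 35.5]), [np.float64(0.9992), np.float64(0.0398)], array([0.143, 0.152, 0.154])), (577, array([588.6,  65.8]), array([ 7.5, 20.8]), [np.float64(0.9989), np.float64(0.0465)], array([0.176, 0.191, 0.199]))]
```

View pics/w4.png

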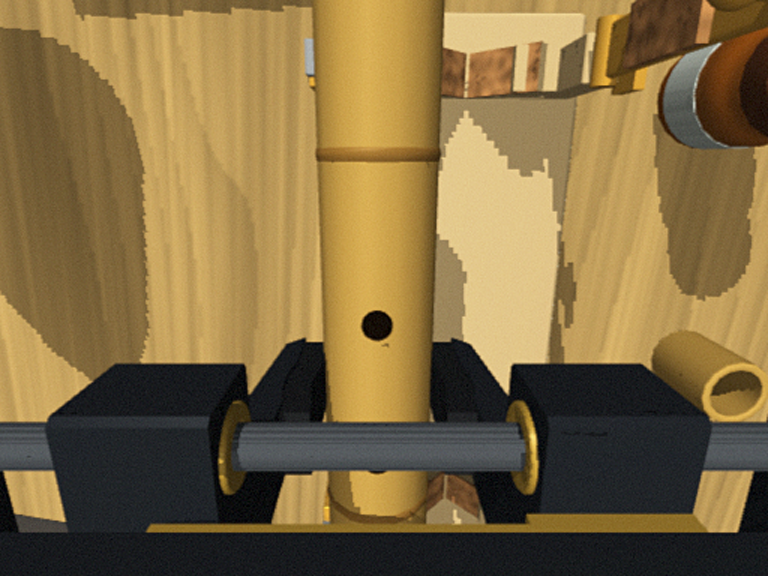

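The flute is held (node at (378,155) in the wrist view), roughly parallel to the rest, with the far saddle at (520,70).

step_arm --motion '[{"dp": [-5, 40, 0], "twist": [0.004, 0, 0.006], "hand": -1}, {"dp": [-5, 40, 0], "twist": [0.004, 0, 0.006], "hand": -1}, {"dp": [-5, 40, 20], "twist": [0.004, 0, 0.006], "hand": -1}, {"dp": [-5, 40, 35], "twist": [0.004, 0, 0.006], "hand": -1}, {"dp": [-5, 40, 35], "twist": [0.004, 0, 0.006], "hand": -1}]'

```text
clock: 19.62
tool_pos: [0.6025, 0.0603, 0.1169]
eef_rot: [0.685, 0.729, -0.003, -0.004]
contact_force: [-0.4, -0.7, -2.4]
opening: 0.389
finger_force: 30.0
```

Run:
```python
from h import *
s=r.get_state();print(s['tool_pos'],s['finger_force'],s['opening'],s['contact_force']);go([*rest(0,0),.093],RX)
c=cam('wrist');P=cloud(c).reshape(-1,3);t=np.array(s['tool_pos'])
Q=np.c_[(P[:,:2]-RO)@RX,(P[:,:2]-RO)@RY,P[:,2]]
for a,b in [(-.07,-.04),(.03,.05),(.06,.08),(.1,.12)]:
    k=Q[(Q[:,1]>a)&(Q[:,1]<b)&(abs(Q[:,0])<.03)&(Q[:,2]>t[2]-.035)&(Q[:,2]<t[2]+.02)]
    if len(k)>50:
        A=np.c_[k[:,0],k[:,2],np.ones(len(k))];w=np.linalg.lstsq(A,-(k[:,0]**2+k[:,2]**2),rcond=None)[0]
        print(a,b,'circle',-w[0]/2,-w[1]/2,np.sqrt(w[0]**2/4+w[1]**2/4-w[2]),'top',np.percentile(k[:,2],98),k[:,0].min(),k[:,0].max())
```

```text
[0.60251251 0.06031982 0.11689734] 29.965683110203827 0.38902804703232 [-0.37359191 -0.74136994 -2.37688374]
dp [2.2, 6.0, 23.8] twist [-0.009, -0.002, -0.004] q7 0.6
dp [2.2, 6.0, 23.8] twist [-0.002, 0.014, 3.137] q7 0.6
-0.07 -0.04 circle -0.006593436281482398 0.09940778398326039 0.01761790042017822 top 0.1175645510691108 -0.024482759106007758 0.011781698012348085
0.03 0.05 circle -0.006070110691012472 0.09959482576503867 0.017405825941141942 top 0.11763074364835036 -0.023882243270266303 0.011868178920184387
0.06 0.08 circle -0.005876996083308447 0.09963410707283701 0.017427135063283746 top 0.117786055250134 -0.023747962761873652 0.012455365721113987
0.1 0.12 circle -0.005646001789255655 0.09951603497479554 0.01746235276325377 top 0.11766606104162926 -0.02332096808333242 0.01227394941339676
```

step_arm --motion '[{"dp": [2, 6, 8], "twist": [-0.009, 0, -0.004], "hand": -1}, {"dp": [2, 6, 16], "twist": [-0.009, 0, -0.004], "hand": -1}, {"dp": [2, 6, 22], "twist": [-0.009, 0, -0.004], "hand": -1}, {"dp": [2, 6, 24], "twist": [-0.009, 0, -0.004], "hand": -1}, {"dp": [2, 6, 24], "twist": [-0.009, 0, -0.004], "hand": -1}]'

```text
clock: 20.3
tool_pos: [0.6104, 0.0625, 0.0948]
eef_rot: [0.683, 0.731, 0.002, 0.001]
contact_force: [-0.5, 0.1, -1.8]
opening: 0.385
finger_force: 30.0
```

```bash
cat >> h.py <<'E'
def flute_check(lo=.05,hi=.2):
    c=cam('wrist');P=cloud(c).reshape(-1,3)
    Q=np.c_[(P[:,:2]-RO)@RX,(P[:,:2]-RO)@RY,P[:,2]]
    for a in np.arange(-.13,.13,.02):
        k=Q[(Q[:,1]>a)&(Q[:,1]<a+.02)&(abs(Q[:,0])<.022)&(Q[:,2]>lo)&(Q[:,2]<hi)]
        if len(k)>80:
            A=np.c_[k[:,0],k[:,2],np.ones(len(k))];w=np.linalg.lstsq(A,-(k[:,0]**2+k[:,2]**2),rcond=None)[0]
            print(round(a,2),'xzR',np.round([-w[0]/2,-w[1]/2,np.sqrt(w[0]**2/4+w[1]**2/4-w[2])],4))
    k=Q[(abs(Q[:,0])<.012)&(Q[:,2]>lo+.03)&(Q[:,2]<hi)];print('y range',k[:,1].min().round(4),k[:,1].max().round(4))
E
python3 - <<'E'
from h import *
s=r.get_state();print(s['tool_pos'],s['finger_force'],s['opening'],s['contact_force'])
flute_check(.07,.1)
E
```

```text
[0.61036388 0.06246574 0.09478956] 29.965603899909183 0.3848945308758262 [-0.46920175  0.06104318 -1.78685623]
-0.07 xzR [0.0017 0.077  0.0177]
-0.05 xzR [0.0018 0.0774 0.0176]
-0.03 xzR [0.0019 0.0775 0.0175]
-0.01 xzR [0.0007 0.0813 0.0168]
0.01 xzR [0.0019 0.0779 0.0171]
0.03 xzR [0.0019 0.0774 0.0174]
0.05 xzR [0.002  0.0775 0.0174]
0.07 xzR [0.002  0.0775 0.0174]
0.09 xzR [0.0016 0.0745 0.0199]Traceback (most recent call last):
  File "<stdin>", line 3, in <module>
  File "h.py", line 60, in flute_check
    k=Q[(abs(Q[:,0])<.012)&(Q[:,2]>lo+.03)&(Q[:,2]<hi)];print('y range',k[:,1].min().round(4),k[:,1].max().round(4))
                                                                        ~~~~~~~~~~^^
    return umr_minimum(a, axis, None, out, keepdims, initial, where)
ValueError: zero-size array to reduction operation minimum which has no identity
```

step_arm --motion '[{"dp": [0, -2, 2], "twist": [0, 0, 0], "hand": -1}, {"dp": [0, -2, 2], "twist": [0, 0, 0], "hand": -1}, {"dp": [0, -2, 2], "twist": [0, 0, 0], "hand": 0.2}, {"dp": [0, -2, 2], "twist": [0, 0, 0], "hand": 0.2}, {"dp": [0, -2, 2], "twist": [0, 0, 0], "hand": 0.2}]'

```text
clock: 20.98
tool_pos: [0.6086, 0.0624, 0.0931]
eef_rot: [0.683, 0.731, 0.002, 0.002]
contact_force: [1.1, 0.2, 0.4]
opening: 0.601
finger_force: 0.0
```

step_arm --motion '[{"dp": [0, 0, -20], "twist": [0, 0, 0], "hand": 0.2}, {"dp": [0, 0, -60], "twist": [0, 0, 0], "hand": 0.2}, {"dp": [0, 0, -120], "twist": [0, 0, 0], "hand": 0.2}, {"dp": [0, -40, -175], "twist": [0, 0, 0], "hand": 0.2}, {"dp": [0, -40, -200], "twist": [0, 0, 0], "hand": 0.2}]'

```text
clock: 21.6
tool_pos: [0.5661, 0.0584, 0.2966]
eef_rot: [0.684, 0.73, 0.003, 0.002]
contact_force: [1.0, 0.6, 0.3]
opening: 0.601
finger_force: 0.0
```

```bash
sed -i 's/>lo+.03/>lo+.015/' h.py
python3 - <<'E'
from h import *
s=r.get_state();print(s['tool_pos'],s['opening'],s['contact_force'],np.round(s['q'],2))
flute_check(.075,.1)
E
```

```text
[0.56610503 0.05840749 0.29662326] 0.6006301636585892 [0.98231552 0.5949425  0.25699931] [-0.62  0.69  0.8   1.73 -0.59  0.97  0.47]
-0.13 xzR [-0.0007  0.0747  0.0176]
-0.11 xzR [-0.0007  0.0746  0.0175]
-0.09 xzR [-0.0007  0.0746  0.0174]
-0.07 xzR [-0.0008  0.0745  0.0174]
-0.05 xzR [-0.0007  0.0747  0.0173]
-0.03 xzR [-0.0007  0.075   0.0172]
-0.01 xzR [-0.0007  0.0747  0.0173]
0.01 xzR [-0.0007  0.0751  0.0171]
0.03 xzR [-0.0007  0.0747  0.0172]
0.05 xzR [-0.0007  0.0747  0.0173]
0.07 xzR [-0.0007  0.0747  0.0173]
0.09 xzR [-0.0007  0.0746  0.0173]
0.11 xzR [-0.0008  0.0768  0.0159]
y range -0.1321 0.1286
```

The flute is seated: axis x -0.7 mm, z 75 mm, centre y -1.7 mm. Next are the straps, far one first.

Run:
```python
from h import *
go([*rest(95,110),.29],RX)
c=cam('wrist');P=cloud(c).reshape(-1,3)
Q=np.c_[(P[:,:2]-RO)@RX,(P[:,:2]-RO)@RY,P[:,2]]
for y in(-.11,.11):
    k=Q[(abs(Q[:,1]-y)<.012)&(Q[:,2]>.11)&(Q[:,0]>.0)&(Q[:,0]<.1)]
    for z in np.arange(.11,.21,.01):
        m=k[(k[:,2]>z)&(k[:,2]<z+.01)]
        if len(m): print(y,round(z,2),len(m),m[:,0].min().round(3),m[:,0].max().round(3),m[:,1].min().round(3),m[:,1].max().round(3))
```

```text
dp [112.2, 134.8, 11.5] twist [0.013, -0.002, -0.002] q7 0.47
dp [112.2, 134.8, 11.5] twist [-0.002, -0.02, 3.14] q7 0.47
-0.11 0.18 5 0.026 0.034 -0.118 -0.117
-0.11 0.19 13 0.026 0.032 -0.119 -0.115
0.11 0.11 7 0.038 0.039 0.101 0.102
0.11 0.12 27 0.034 0.041 0.101 0.109
0.11 0.13 29 0.034 0.04 0.101 0.107
0.11 0.14 30 0.034 0.04 0.101 0.105
0.11 0.15 58 0.034 0.039 0.101 0.106
0.11 0.16 23 0.037 0.041 0.101 0.104
0.11 0.17 18 0.037 0.039 0.101 0.103
0.11 0.18 712 0.016 0.04 0.1 0.12
0.11 0.19 254 0.018 0.044 0.101 0.118
0.11 0.2 402 0.036 0.044 0.101 0.119
```

step_arm --motion '[{"dp": [37, 45, 4], "twist": [0.013, 0, 0], "hand": -1}, {"dp": [74, 90, 8], "twist": [0.013, 0, 0], "hand": -1}, {"dp": [112, 135, 12], "twist": [0.013, 0, 0], "hand": -1}, {"dp": [112, 135, 12], "twist": [0.013, 0, 0], "hand": -1}, {"dp": [112, 135, 12], "twist": [0.013, 0, 0], "hand": -1}]' --force 30

```text
clock: 22.32
tool_pos: [0.6942, 0.1792, 0.2808]
eef_rot: [0.683, 0.73, -0.004, -0.003]
contact_force: [0.2, -0.1, 0.1]
opening: 0.054
finger_force: 0.0
```

step_arm --motion '[{"dp": [0, 0, 0], "twist": [0, 0, 0], "hand": -1}, {"dp": [0, 0, 0], "twist": [0, 0, 0], "hand": -1}, {"dp": [0, 0, 0], "twist": [0, 0, 0], "hand": -1}]'

```text
clock: 22.7
tool_pos: [0.6945, 0.1799, 0.2819]
eef_rot: [0.683, 0.73, -0.002, -0.003]
contact_force: [-0.2, 0.2, -0.2]
opening: 0.008
finger_force: 0.0
```

```bash
cat >> h.py <<'E'
def rs():
    s=r.get_state();p=np.array(s['tool_pos']);print('rest xyz',((p[:2]-RO)@RX).round(4),((p[:2]-RO)@RY).round(4),p[2].round(4),'open',round(s['opening'],3),'F',np.round(s['contact_force'],1),'ff',round(s['finger_force'],1),'q',np.round(s['q'],2))
E
python3 - <<'E'
from h import *
rs();go([*rest(95,110),.214],RX);go([*rest(57,110),.214],RX)
E
```

```text
rest xyz 0.094 0.111 0.2819 open 0.008 F [-0.2  0.2 -0.2] ff 0.0 q [-0.63  0.92  0.77  1.23 -0.63  1.23  0.21]
dp [-1.0, 1.6, 67.9] twist [-0.008, -0.001, -0.0] q7 0.21
dp [-1.0, 1.6, 67.9] twist [-0.002, 0.012, 3.141] q7 0.21
dp [-1.1, -36.4, 68.2] twist [-0.008, -0.001, -0.0] q7 0.21
dp [-1.1, -36.4, 68.2] twist [-0.002, 0.012, 3.141] q7 0.21
```

step_arm --motion '[{"dp": [-1, 1, 50], "twist": [-0.008, 0, 0], "hand": -1}, {"dp": [-1, 1, 68], "twist": [-0.008, 0, 0], "hand": -1}, {"dp": [-1, -18, 68], "twist": [-0.008, 0, 0], "hand": -1}, {"dp": [-1, -36, 68], "twist": [-0.008, 0, 0], "hand": -1}, {"dp": [-1, -53, 70], "twist": [-0.008, 0, 0], "hand": -1}]'

```text
clock: 23.32
tool_pos: [0.6415, 0.1756, 0.2128]
eef_rot: [0.683, 0.731, 0.001, 0.0]
contact_force: [0.7, 0.4, 0.0]
opening: 0.004
finger_force: 0.3
```

Run:
```python
from h import *
rs();go([*rest(24,110),.208],RX)
c=cam('top');P=cloud(c).reshape(-1,3)
Q=np.c_[(P[:,:2]-RO)@RX,(P[:,:2]-RO)@RY,P[:,2]]
k=Q[(abs(Q[:,1]-.11)<.03)&(Q[:,2]>.1)&(Q[:,2]<.25)&(Q[:,0]>-.06)&(Q[:,0]<.1)];print(k.round(3)[::3].tolist())
```

```text
rest xyz 0.0408 0.1103 0.2128 open 0.004 F [0.7 0.4 0. ] ff 0.3 q [-0.68  0.91  0.73  1.51 -0.69  0.99  0.31]
dp [-0.2, -16.8, 4.8] twist [0.002, -0.001, 0.0] q7 0.31
dp [-0.2, -16.8, 4.8] twist [0.001, 0.003, -3.141] q7 0.31
[[0.049, 0.102, 0.101], [0.023, 0.11, 0.184], [0.042, 0.102, 0.103], [0.017, 0.11, 0.183], [0.013, 0.113, 0.185], [0.011, 0.114, 0.183]]
```

step_arm --motion '[{"dp": [0, -8, 2], "twist": [0, 0, 0], "hand": -1}, {"dp": [0, -25, 9], "twist": [0, 0, 0], "hand": -1}, {"dp": [0, -41, 19], "twist": [0, 0, 0], "hand": -1}, {"dp": [0, -51, 28], "twist": [0, 0, 0], "hand": -1}, {"dp": [0, -59, 39], "twist": [0, 0, 0], "hand": -1}]'

```text
clock: 24.0
tool_pos: [0.5828, 0.1719, 0.1728]
eef_rot: [0.683, 0.731, 0.001, 0.0]
contact_force: [0.2, 0.8, 0.4]
opening: 0.005
finger_force: 0.2
```

Run:
```python
from h import *
rs()
```

```text
rest xyz -0.018 0.1105 0.1728 open 0.005 F [0.2 0.8 0.4] ff 0.2 q [-0.72  0.89  0.69  1.73 -0.75  0.81  0.39]
```

step_arm --motion '[{"dp": [0, -7, 11], "twist": [0, 0, 0], "hand": -1}, {"dp": [0, -12, 24], "twist": [0, 0, 0], "hand": -1}, {"dp": [0, -16, 37], "twist": [0, 0, 0], "hand": -1}, {"dp": [0, -20, 46], "twist": [0, 0, 0], "hand": -1}, {"dp": [0, -24, 49], "twist": [0, 0, 0], "hand": -1}]'

```text
clock: 24.62
tool_pos: [0.5602, 0.1702, 0.1241]
eef_rot: [0.683, 0.73, 0.002, 0.001]
contact_force: [4.9, 0.9, 10.1]
opening: 0.009
finger_force: 4.9
```

step_arm --motion '[{"dp": [0, 0, 1], "twist": [0, 0, 0], "hand": -1}, {"dp": [0, 0, 2], "twist": [0, 0, 0], "hand": -1}]'

```text
clock: 24.88
tool_pos: [0.5603, 0.1702, 0.1238]
eef_rot: [0.683, 0.73, 0.002, 0.001]
contact_force: [-1.6, 0.3, 18.1]
opening: 0.006
finger_force: 8.8
```

Run:
```python
from h import *
rs()
```

```text
rest xyz -0.0406 0.1103 0.1238 open 0.006 F [-1.6  0.3 18.1] ff 8.8 q [-0.7   0.92  0.61  1.82 -0.83  0.66  0.47]
```

step_arm --motion '[{"dp": [0, 0, -40], "twist": [0, 0, 0], "hand": -1}, {"dp": [0, 0, -100], "twist": [0, 0, 0], "hand": -1}, {"dp": [-20, 15, -155], "twist": [0, 0, 0], "hand": -1}, {"dp": [-70, 45, -166], "twist": [0, 0, 0], "hand": -1}, {"dp": [-120, 75, -166], "twist": [0, 0, 0], "hand": -1}]'

```text
clock: 25.5
tool_pos: [0.6424, 0.055, 0.2892]
eef_rot: [0.682, 0.731, 0.001, 0.0]
contact_force: [0.4, 0.3, -0.6]
opening: 0.005
finger_force: 0.0
```

Run:
```python
from h import *
rs();go([*rest(102,-110),.285],RX)
c=cam('wrist');P=cloud(c).reshape(-1,3)
Q=np.c_[(P[:,:2]-RO)@RX,(P[:,:2]-RO)@RY,P[:,2]]
k=Q[(abs(Q[:,1]-.11)<.012)&(Q[:,2]>.094)&(Q[:,2]<.12)&(Q[:,0]>-.08)&(Q[:,0]<.06)]
for x in np.arange(-.08,.05,.02):
    m=k[(k[:,0]>x)&(k[:,0]<x+.02)]
    if len(m):print(round(x,2),len(m),np.percentile(m[:,2],[50,95]).round(4))
```

```text
rest xyz 0.0336 -0.0102 0.2892 open 0.005 F [ 0.4  0.3 -0.6] ff 0.0 q [-0.53  0.8   0.77  1.5  -0.61  1.09  0.44]
dp [-100.0, 68.2, 4.1] twist [0.002, -0.002, 0.002] q7 0.44
dp [-100.0, 68.2, 4.1] twist [0.003, 0.003, -3.139] q7 0.44
-0.08 145 [0.1041 0.1056]
-0.06 469 [0.1016 0.1032]
-0.04 465 [0.1014 0.1029]
-0.02 473 [0.1014 0.1027]
0.0 478 [0.1015 0.1027]
0.02 474 [0.1018 0.1043]
0.04 231 [0.1022 0.1043]
```

The far strap is flat at 101.5 mm, so it is shut. Now the near one.

step_arm --motion '[{"dp": [-40, 30, 2], "twist": [0, 0, 0], "hand": -1}, {"dp": [-80, 60, 4], "twist": [0, 0, 0], "hand": -1}, {"dp": [-100, 68, 4], "twist": [0, 0, 0], "hand": -1}, {"dp": [-100, 68, 4], "twist": [0, 0, 0], "hand": -1}, {"dp": [-100, 68, 40], "twist": [0, 0, 0], "hand": -1}]'

```text
clock: 26.18
tool_pos: [0.7172, -0.0389, 0.2499]
eef_rot: [0.682, 0.731, 0.002, 0.002]
contact_force: [0.1, 0.7, -0.5]
opening: 0.002
finger_force: 0.0
```

Run:
```python
from h import *
rs();go([*rest(100,-110),.214],RX);go([*rest(41,-110),.213],RX)
```

```text
rest xyz 0.102 -0.1089 0.2499 open 0.002 F [ 0.1  0.7 -0.5] ff 0.0 q [-0.31  0.94  0.73  1.28 -0.63  1.14  0.53]
dp [-1.1, -2.1, 35.9] twist [0.005, -0.001, 0.001] q7 0.53
dp [-1.1, -2.1, 35.9] twist [0.001, 0.008, -3.14] q7 0.53
dp [-1.0, -61.1, 36.5] twist [0.005, -0.001, 0.001] q7 0.53
dp [-1.0, -61.1, 36.5] twist [0.001, 0.008, -3.14] q7 0.53
```

step_arm --motion '[{"dp": [-1, -2, 36], "twist": [0.005, 0, 0], "hand": -1}, {"dp": [-1, -20, 36], "twist": [0.005, 0, 0], "hand": -1}, {"dp": [-1, -35, 36], "twist": [0.005, 0, 0], "hand": -1}, {"dp": [-1, -48, 36], "twist": [0.005, 0, 0], "hand": -1}, {"dp": [-1, -61, 36], "twist": [0.005, 0, 0], "hand": -1}]'

```text
clock: 26.8
tool_pos: [0.6542, -0.0422, 0.2116]
eef_rot: [0.682, 0.731, -0.001, -0.003]
contact_force: [1.2, -0.5, -1.0]
opening: 0.003
finger_force: 0.2
```

step_arm --motion '[{"dp": [0, -8, 2], "twist": [0, 0, 0], "hand": -1}, {"dp": [0, -25, 9], "twist": [0, 0, 0], "hand": -1}, {"dp": [0, -41, 19], "twist": [0, 0, 0], "hand": -1}, {"dp": [0, -51, 28], "twist": [0, 0, 0], "hand": -1}, {"dp": [0, -59, 39], "twist": [0, 0, 0], "hand": -1}]'

```text
clock: 27.42
tool_pos: [0.5957, -0.0478, 0.1727]
eef_rot: [0.682, 0.731, -0.001, -0.002]
contact_force: [0.8, -0.1, 0.2]
opening: 0.008
finger_force: 0.2
```

Run:
```python
from h import *
rs();go([*rest(-41,-110),.123],RX)
```

```text
rest xyz -0.0199 -0.1096 0.1727 open 0.008 F [ 0.8 -0.1  0.2] ff 0.2 q [-0.34  0.87  0.65  1.75 -0.71  0.78  0.74]
dp [-0.5, -20.9, 49.8] twist [-0.005, -0.001, 0.001] q7 0.74
dp [-0.5, -20.9, 49.8] twist [0.002, -0.008, -3.14] q7 0.74
```

step_arm --motion '[{"dp": [0, -6, 11], "twist": [0, 0, 0], "hand": -1}, {"dp": [0, -11, 24], "twist": [0, 0, 0], "hand": -1}, {"dp": [0, -15, 37], "twist": [0, 0, 0], "hand": -1}, {"dp": [0, -19, 46], "twist": [0, 0, 0], "hand": -1}, {"dp": [0, -22, 50], "twist": [0, 0, 0], "hand": -1}]'

```text
clock: 28.05
tool_pos: [0.5753, -0.0502, 0.1237]
eef_rot: [0.683, 0.731, -0.0, -0.001]
contact_force: [0.8, 3.5, 21.6]
opening: 0.003
finger_force: 10.9
```

step_arm --motion '[{"dp": [0, 0, 1], "twist": [0, 0, 0], "hand": -1}, {"dp": [0, 0, 2], "twist": [0, 0, 0], "hand": -1}]'

```text
clock: 28.3
tool_pos: [0.5753, -0.0502, 0.1236]
eef_rot: [0.683, 0.731, 0.0, -0.001]
contact_force: [-2.9, 3.0, 24.6]
opening: 0.005
finger_force: 12.3
```

step_arm --motion '[{"dp": [0, 0, -40], "twist": [0, 0, 0], "hand": -1}, {"dp": [0, -20, -95], "twist": [0, 0, 0], "hand": -1}, {"dp": [0, -60, -140], "twist": [0, 0, 0], "hand": -1}, {"dp": [-30, -100, -170], "twist": [0, 0, 0], "hand": 0}, {"dp": [-70, -130, -190], "twist": [0, 0, 0], "hand": 0}]'

```text
clock: 28.92
tool_pos: [0.4483, -0.129, 0.3126]
eef_rot: [0.682, 0.731, -0.001, -0.002]
contact_force: [0.7, -0.4, 0.1]
opening: 0.209
finger_force: 0.0
```

Run:
```python
from h import *
rs()
c=cam('wrist');save(c,'w5.png');W=cloud(c);np.savez('w5.npz',**c)
print('gauge',find(c,'wrist','gauge'))
t=cam('top');T=cloud(t)
for P in (W,T):
  Q=np.stack([(P[...,:2]-RO)@RX,(P[...,:2]-RO)@RY,P[...,2]],-1)
  for y in (-.11,.11):
    k=Q[(abs(Q[...,1]-y)<.009)&(Q[...,2]>.094)&(Q[...,2]<.13)&(Q[...,0]>-.065)&(Q[...,0]<.04)]
    if len(k)>8:print(y,len(k),np.polyfit(k[:,0],k[:,2],1).round(4))
  g=(P[...,0]>.38)&(P[...,0]<.51)&(P[...,1]<-.17)&(P[...,1]>-.46)&(P[...,2]>.006)&(P[...,2]<.04)
  print(blobs(P,g,30))
```

```text
rest xyz -0.1724 -0.1807 0.3126 open 0.209 F [ 0.7 -0.4  0.1] ff 0.0 q [-0.33  0.53  0.82  1.98 -0.51  0.86  0.84]
gauge [(0.83, [0.442, -0.278, 0.018], [241, 253])]
-0.11 1736 [-0.0038  0.1018]
[(555, array([ 442.4, -270.3]), array([ 14.9, 108.6]), [np.float64(0.993), np.float64(0.1185)], array([0.013, 0.017, 0.019])), (162, array([ 459.1, -387.8]), array([23.9, 21.2]), [np.float64(0.9976), np.float64(0.0687)], array([0.021, 0.023, 0.025]))]
-0.11 168 [-0.0091  0.1012]
0.11 172 [0.0107 0.1015]
[(262, array([ 448.9, -309.2]), array([ 23.7, 181.8]), [np.float64(0.9896), np.float64(0.1436)], array([0.011, 0.018, 0.025]))]
```

View pics/w5.png

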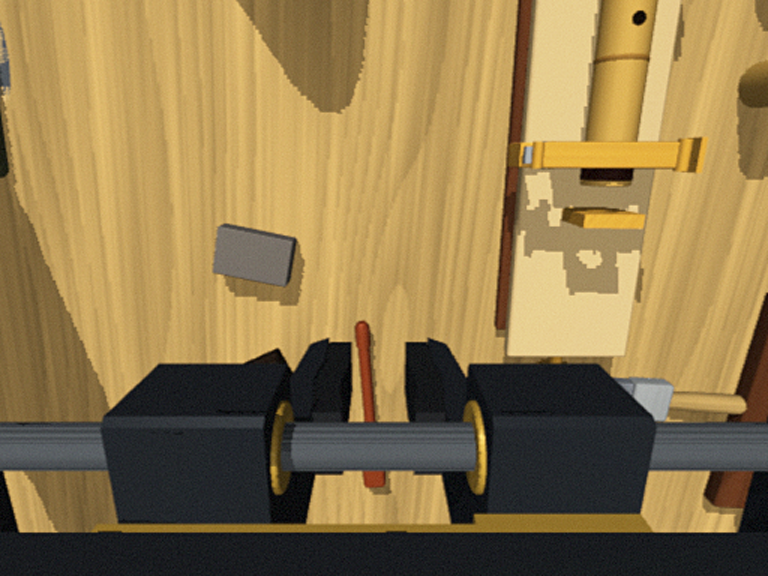

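Both straps are shut (near strap bar at (605,155), its slope about 0). The gauge lies with its plug tip at (362,325) and its handle at (375,480), under the gripper.

Run:
```python
from h import *
go([.4573,-.3695,.15],(.990,.141))
t=cam('top');P=cloud(t)
Q=np.stack([(P[...,:2]-RO)@RX,(P[...,:2]-RO)@RY,P[...,2]],-1)
k=Q[(Q[...,1]<-.292)&(Q[...,1]>-.36)&(abs(Q[...,0])<.08)&(Q[...,2]>.012)];print(len(k),k.min(0).round(3) if len(k) else 0,k.max(0).round(3) if len(k) else 0)
```

```text
dp [-238.6, -5.5, 162.7] twist [-0.003, -0.001, -0.08] q7 0.83
dp [-238.6, -5.5, 162.7] twist [-0.001, 0.005, 3.062] q7 0.83
106 [ 0.034 -0.36   0.012] [ 0.08  -0.329  0.023]
```

step_arm --motion '[{"dp": [-55, -1, 25], "twist": [0, 0, -0.04], "hand": 0.1}, {"dp": [-110, -3, 50], "twist": [0, 0, -0.08], "hand": 0.1}, {"dp": [-165, -4, 75], "twist": [0, 0, -0.08], "hand": 0.1}, {"dp": [-220, -5, 105], "twist": [0, 0, -0.08], "hand": 0.1}, {"dp": [-239, -5, 140], "twist": [0, 0, -0.08], "hand": 0.1}]'

```text
clock: 29.75
tool_pos: [0.4606, -0.3706, 0.1695]
eef_rot: [0.654, 0.757, -0.002, -0.002]
contact_force: [0.4, 0.8, 0.0]
opening: 0.549
finger_force: 0.0
```

Run:
```python
from h import *
rs();go([.4573,-.3695,.026],(.990,.141))
c=cam('wrist');P=cloud(c)
g=(P[...,0]>.38)&(P[...,0]<.51)&(P[...,1]<-.17)&(P[...,1]>-.46)&(P[...,2]>.006)&(P[...,2]<.035)
print(blobs(P,g,30))
```

```text
rest xyz -0.1764 -0.4226 0.1695 open 0.549 F [0.4 0.8 0. ] ff 0.0 q [ 0.29  0.84  0.56  1.77 -0.63  0.72  1.34]
dp [1.6, -2.3, 143.5] twist [-0.005, 0.0, 0.004] q7 1.34
dp [1.6, -2.3, 143.5] twist [-0.001, -0.008, -3.137] q7 1.34
[(3791, array([ 449.9, -310.8]), array([ 23.5, 178.2]), [np.float64(0.9914), np.float64(0.1311)], array([0.014, 0.018, 0.024]))]
```

step_arm --motion '[{"dp": [1, -2, 50], "twist": [-0.005, 0, 0.004], "hand": 0.1}, {"dp": [1, -2, 95], "twist": [-0.005, 0, 0.004], "hand": 0.1}, {"dp": [1, -2, 130], "twist": [-0.005, 0, 0.004], "hand": 0.1}, {"dp": [1, -2, 143], "twist": [-0.005, 0, 0.004], "hand": 0.1}, {"dp": [1, -2, 143], "twist": [-0.005, 0, 0.004], "hand": 0.1}]' --force 30

```text
clock: 30.42
tool_pos: [0.4578, -0.3658, 0.028]
eef_rot: [0.654, 0.756, 0.001, -0.001]
contact_force: [-0.4, -0.2, 0.1]
opening: 0.552
finger_force: 0.0
```

Run:
```python
from h import *
rs();go([.4577,-.3705,.026],(.990,.137))
```

```text
rest xyz -0.1788 -0.4177 0.028 open 0.552 F [-0.4 -0.2  0.1] ff 0.0 q [ 0.4   1.03  0.36  1.83 -0.79  0.44  1.47]
dp [-4.6, -0.8, 2.0] twist [-0.001, -0.003, 0.007] q7 1.47
dp [-4.6, -0.8, 2.0] twist [0.004, -0.001, -3.135] q7 1.47
```

step_arm --motion '[{"dp": [-4, 0, 2], "twist": [0, 0, 0.007], "hand": 0.1}, {"dp": [-4, 0, 2], "twist": [0, 0, 0.007], "hand": -1}, {"dp": [-4, 0, 2], "twist": [0, 0, 0.007], "hand": -1}, {"dp": [-4, 0, 2], "twist": [0, 0, 0.007], "hand": -1}, {"dp": [-4, 0, 2], "twist": [0, 0, 0.007], "hand": -1}]'

```text
clock: 31.05
tool_pos: [0.4584, -0.3709, 0.027]
eef_rot: [0.657, 0.754, 0.001, -0.0]
contact_force: [0.7, 0.8, 4.7]
opening: 0.269
finger_force: 30.0
```

step_arm --motion '[{"dp": [0, 0, 0], "twist": [0, 0, 0], "hand": -1}, {"dp": [0, 0, 0], "twist": [0, 0, 0], "hand": -1}, {"dp": [0, 0, -40], "twist": [0, 0, 0], "hand": -1}, {"dp": [0, 0, -90], "twist": [0, 0, 0], "hand": -1}, {"dp": [0, 0, -90], "twist": [0, 0, 0], "hand": -1}]'

```text
clock: 31.68
tool_pos: [0.4594, -0.3727, 0.1195]
eef_rot: [0.657, 0.754, 0.0, 0.003]
contact_force: [-0.0, 0.5, -0.6]
opening: 0.269
finger_force: 30.0
```

Run:
```python
from h import *
rs();go([*rest(0,-345),.118],RX)
```

```text
rest xyz -0.1776 -0.4247 0.1195 open 0.269 F [-0.   0.5 -0.6] ff 30.0 q [ 0.33  0.9   0.49  1.8  -0.71  0.61  1.4 ]
dp [67.2, 182.7, 1.9] twist [0.004, 0.004, 0.069] q7 1.4
dp [67.2, 182.7, 1.9] twist [-0.006, 0.006, -3.072] q7 1.4
```

step_arm --motion '[{"dp": [45, 30, 2], "twist": [0.004, 0.004, 0.069], "hand": -1}, {"dp": [67, 80, 2], "twist": [0.004, 0.004, 0.069], "hand": -1}, {"dp": [67, 140, 2], "twist": [0.004, 0.004, 0.069], "hand": -1}, {"dp": [67, 183, 2], "twist": [0.004, 0.004, 0.069], "hand": -1}, {"dp": [67, 183, 2], "twist": [0.004, 0.004, 0.069], "hand": -1}]'

```text
clock: 32.3
tool_pos: [0.6335, -0.2765, 0.1121]
eef_rot: [0.681, 0.733, 0.001, -0.004]
contact_force: [-1.1, 0.8, -1.0]
opening: 0.27
finger_force: 30.0
```

Run:
```python
from h import *
rs();go([*rest(0,-345),.089],RX)
c=cam('wrist');save(c,'w6.png');P=cloud(c)
Q=np.stack([(P[...,:2]-RO)@RX,(P[...,:2]-RO)@RY,P[...,2]],-1)
for a in np.arange(-.32,-.17,.015):
    k=Q[(Q[...,1]>a)&(Q[...,1]<a+.015)&(abs(Q[...,0])<.04)&(Q[...,2]>.075)&(Q[...,2]<.14)]
    if len(k)>20: print(round(a,3),len(k),'x',np.percentile(k[:,0],[3,97]).round(4),'ztop',np.percentile(k[:,2],95).round(4))
e=Q[(abs(Q[...,1]+.157)<.012)&(abs(Q[...,0])<.04)&(Q[...,2]>.06)&(Q[...,2]<.102)]
print('eye',np.percentile(e,[2,98],axis=0).round(4))
k=Q[(Q[...,1]<-.17)&(Q[...,1]>-.25)&(abs(Q[...,0])<.03)&(Q[...,2]>.09)&(Q[...,2]<.14)];print('tip y',k[:,1].max())
```

```text
rest xyz 0.0025 -0.3404 0.1121 open 0.27 F [-1.1  0.8 -1. ] ff 30.0 q [ 0.07  1.05  0.61  1.47 -0.71  0.86  0.99]
dp [-4.8, -2.4, 23.1] twist [-0.003, -0.007, 0.007] q7 0.99
dp [-4.8, -2.4, 23.1] twist [0.011, -0.005, -3.135] q7 0.99
-0.32 1762 x [-0.0087  0.0126] ztop 0.1094
-0.305 864 x [-0.0037  0.0073] ztop 0.1035
-0.29 953 x [-0.004   0.0073] ztop 0.1035
-0.275 1027 x [-0.0039  0.0071] ztop 0.1036
-0.26 1141 x [-0.0042  0.0069] ztop 0.1038
-0.245 1120 x [-0.0042  0.007 ] ztop 0.1039Traceback (most recent call last):
  File "<stdin>", line 9, in <module>
    return _quantile_unchecked(
        a, q, axis, out, overwrite_input, method, keepdims, weights)
    return _ureduce(a,
                    func=_quantile_ureduce_func,
    ...<5 lines>...
                    overwrite_input=overwrite_input,
                    method=method)
    r = func(a, **kwargs)
    result = _quantile(arr,
                       quantiles=q,
    ...<2 lines>...
                       out=out,
                       weights=wgt)
    slices_having_nans = np.isnan(arr[-1, ...])
                                  ~~~^^^^^^^^^
IndexError: index -1 is out of bounds for axis 0 with size 0
```

View pics/w6.png

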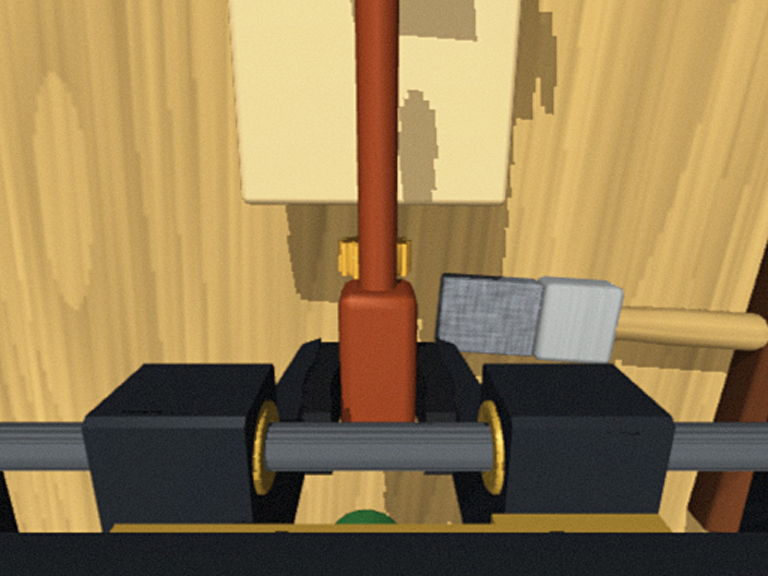

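The shaft (378,150) points along the rest between handle and eye. I'll align it and lower it to the bore axis.

step_arm --motion '[{"dp": [0, -2.4, 12], "twist": [-0.003, -0.007, 0.007], "hand": -1}, {"dp": [0, -2.4, 22], "twist": [-0.003, -0.007, 0.007], "hand": -1}, {"dp": [0, -2.4, 22.8], "twist": [-0.003, -0.007, 0.007], "hand": -1}, {"dp": [0, -2.4, 22.8], "twist": [-0.003, -0.007, 0.007], "hand": -1}, {"dp": [0, -2.4, 22.8], "twist": [-0.003, -0.007, 0.007], "hand": -1}]'

```text
clock: 32.98
tool_pos: [0.628, -0.2799, 0.0923]
eef_rot: [0.685, 0.728, -0.001, 0.001]
contact_force: [-0.5, -0.4, 0.1]
opening: 0.268
finger_force: 30.0
```

```bash
cat >> h.py <<'E'
def shaft(lo,hi,y0,y1):
    c=cam('wrist');P=cloud(c);Q=np.stack([(P[...,:2]-RO)@RX,(P[...,:2]-RO)@RY,P[...,2]],-1)
    C=[]
    for a in np.arange(y0,y1,.01):
        k=Q[(Q[...,1]>a)&(Q[...,1]<a+.01)&(abs(Q[...,0])<.012)&(Q[...,2]>lo)&(Q[...,2]<hi)]
        if len(k)>60:
            A=np.c_[k[:,0],k[:,2],np.ones(len(k))];w=np.linalg.lstsq(A,-(k[:,0]**2+k[:,2]**2),rcond=None)[0]
            C.append([a+.005,-w[0]/2,-w[1]/2,np.sqrt(w[0]**2/4+w[1]**2/4-w[2])])
    C=np.array(C);print(C.round(4).tolist())
    return C
E
python3 - <<'E'
from h import *
rs();C=shaft(.065,.1,-.30,-.2)
for j in (1,2): p=np.polyfit(C[:,0],C[:,j],1);print('slope',p[0].round(4),'at -.18',np.polyval(p,-.18).round(4))
go([*rest(-2,-340),.0893],RX)
E
```

```text
rest xyz -0.0032 -0.3434 0.0923 open 0.268 F [-0.5 -0.4  0.1] ff 30.0 q [ 0.07  1.07  0.59  1.49 -0.74  0.81  1.  ]
[[-0.295, -0.0032, 0.0773, 0.0055], [-0.285, -0.0032, 0.0774, 0.0053], [-0.275, -0.0031, 0.0777, 0.0051], [-0.265, -0.0031, 0.0774, 0.0053], [-0.255, -0.003, 0.0774, 0.0053], [-0.245, -0.003, 0.0774, 0.0052], [-0.235, -0.003, 0.0773, 0.0053]]
slope 0.0048 at -.18 -0.0027
slope -0.0012 at -.18 0.0773
dp [3.3, 1.1, 3.0] twist [-0.0, 0.002, -0.007] q7 1.0
dp [3.3, 1.1, 3.0] twist [0.004, 0.001, 3.135] q7 1.0
```

step_arm --motion '[{"dp": [0, 2.2, 2], "twist": [0, 0, -0.005], "hand": -1}, {"dp": [0, 2.2, 2], "twist": [0, 0, -0.005], "hand": -1}, {"dp": [8, 2.2, 2], "twist": [0, 0, -0.005], "hand": -1}, {"dp": [15, 2.2, 2], "twist": [0, 0, -0.005], "hand": -1}, {"dp": [15, 2.2, 2], "twist": [0, 0, -0.005], "hand": -1}]'

```text
clock: 33.65
tool_pos: [0.6294, -0.2631, 0.0897]
eef_rot: [0.683, 0.73, -0.001, -0.0]
contact_force: [-0.7, -0.1, 0.2]
opening: 0.272
finger_force: 30.0
```

Run:
```python
from h import *
rs();C=shaft(.065,.1,-.285,-.2)
for j in (1,2): p=np.polyfit(C[:,0],C[:,j],1);print('slope',p[0].round(4),'at -.16',np.polyval(p,-.16).round(4))
go([*rest(-2,-340),.0893],RX)
```

```text
rest xyz -0.0007 -0.3267 0.0897 open 0.272 F [-0.7 -0.1  0.2] ff 30.0 q [ 0.05  1.06  0.59  1.51 -0.74  0.8   1.  ]
[[-0.28, -0.0011, 0.0747, 0.0055], [-0.27, -0.0011, 0.075, 0.0053], [-0.26, -0.0011, 0.0751, 0.0052], [-0.25, -0.0012, 0.0749, 0.0053], [-0.24, -0.0011, 0.075, 0.0053], [-0.23, -0.0011, 0.075, 0.0052], [-0.22, -0.0011, 0.0748, 0.0054]]
slope 0.0 at -.16 -0.0011
slope 0.0002 at -.16 0.0749
dp [-12.6, -1.1, 0.5] twist [-0.001, 0.002, -0.001] q7 1.0
dp [-12.6, -1.1, 0.5] twist [0.003, 0.002, 3.141] q7 1.0
```

step_arm --motion '[{"dp": [10, 0, 0], "twist": [0, 0, 0], "hand": -1}, {"dp": [20, 0, 0], "twist": [0, 0, 0], "hand": -1}, {"dp": [30, 0, 0], "twist": [0, 0, 0], "hand": -1}, {"dp": [40, 0, 0], "twist": [0, 0, 0], "hand": -1}, {"dp": [50, 0, 0], "twist": [0, 0, 0], "hand": -1}]'

```text
clock: 34.33
tool_pos: [0.6258, -0.2138, 0.0897]
eef_rot: [0.683, 0.73, -0.001, 0.0]
contact_force: [0.3, 0.8, -1.0]
opening: 0.266
finger_force: 30.0
```

Run:
```python
from h import *
rs();C=shaft(.065,.1,-.24,-.165)
```

```text
rest xyz -0.001 -0.2773 0.0897 open 0.266 F [ 0.3  0.8 -1. ] ff 30.0 q [-0.03  1.04  0.58  1.58 -0.76  0.76  0.97]
[[-0.235, -0.0013, 0.0748, 0.0054], [-0.225, -0.0013, 0.0749, 0.0054], [-0.215, -0.0013, 0.075, 0.0053], [-0.205, -0.0013, 0.0749, 0.0053], [-0.195, -0.0013, 0.0751, 0.0051], [-0.185, -0.0012, 0.0749, 0.0053], [-0.175, -0.0013, 0.0749, 0.0053], [-0.165, -0.0013, 0.0747, 0.0053]]
```

Through the eye without contact force; continuing.

step_arm --motion '[{"dp": [10, 0, 0], "twist": [0, 0, 0], "hand": -1}, {"dp": [20, 0, 0], "twist": [0, 0, 0], "hand": -1}, {"dp": [30, 0, 0], "twist": [0, 0, 0], "hand": -1}, {"dp": [40, 0, 0], "twist": [0, 0, 0], "hand": -1}, {"dp": [50, 0, 0], "twist": [0, 0, 0], "hand": -1}]'

```text
clock: 35.0
tool_pos: [0.6225, -0.1641, 0.0896]
eef_rot: [0.684, 0.73, -0.001, 0.0]
contact_force: [-0.8, -0.3, -0.9]
opening: 0.269
finger_force: 30.0
```

step_arm --motion '[{"dp": [8, 0, 0], "twist": [0, 0, 0], "hand": -1}, {"dp": [16, 0, 0], "twist": [0, 0, 0], "hand": -1}, {"dp": [22, 0, 0], "twist": [0, 0, 0], "hand": -1}, {"dp": [22, 0, 0], "twist": [0, 0, 0], "hand": -1}]'

```text
clock: 35.5
tool_pos: [0.6212, -0.1422, 0.0895]
eef_rot: [0.683, 0.73, -0.001, 0.0]
contact_force: [0.8, -0.2, 0.3]
opening: 0.271
finger_force: 30.0
```

Run:
```python
from h import *
rs();C=shaft(.06,.1,-.19,-.155)
c=cam('wrist');P=cloud(c);Q=np.stack([(P[...,:2]-RO)@RX,(P[...,:2]-RO)@RY,P[...,2]],-1)
k=Q[(abs(Q[...,0])<.009)&(abs(Q[...,2]-.087)<.003)&(Q[...,1]<-.14)&(Q[...,1]>-.24)];print('handle front y',k[:,1].max() if len(k) else None)
```

```text
rest xyz -0.0008 -0.2055 0.0895 open 0.271 F [ 0.8 -0.2  0.3] ff 30.0 q [-0.14  1.02  0.58  1.66 -0.79  0.71  0.91]
[[-0.185, -0.001, 0.0727, 0.0146], [-0.175, -0.0009, 0.078, 0.0083], [-0.165, -0.0003, 0.0887, 0.0105], [-0.155, 0.0003, 0.0832, 0.0143]]
handle front y -0.15173053074054396
```

step_arm --motion '[{"dp": [4, 0, 0], "twist": [0, 0, 0], "hand": -1}, {"dp": [8, 0, 0], "twist": [0, 0, 0], "hand": -1}, {"dp": [9, 0, 0], "twist": [0, 0, 0], "hand": -1}]'

```text
clock: 35.98
tool_pos: [0.6205, -0.1333, 0.0894]
eef_rot: [0.683, 0.73, -0.001, 0.0]
contact_force: [0.3, 0.1, -0.5]
opening: 0.266
finger_force: 30.0
```

step_arm --motion '[{"dp": [2, 0, 0], "twist": [0, 0, 0], "hand": -1}, {"dp": [3, 0, 0], "twist": [0, 0, 0], "hand": -1}]'

```text
clock: 36.22
tool_pos: [0.6203, -0.1307, 0.0895]
eef_rot: [0.684, 0.73, -0.001, 0.0]
contact_force: [-0.8, 0.2, -1.1]
opening: 0.266
finger_force: 30.0
```

Run:
```python
from h import *
rs()
```

```text
rest xyz -0.0009 -0.194 0.0895 open 0.266 F [-0.8  0.2 -1.1] ff 30.0 q [-0.16  1.02  0.58  1.68 -0.8   0.7   0.9 ]
```

step_arm --motion '[{"dp": [1.5, 0, 0], "twist": [0, 0, 0], "hand": -1}, {"dp": [3, 0, 0], "twist": [0, 0, 0], "hand": -1}, {"dp": [3, 0, 0], "twist": [0, 0, 0], "hand": -1}]'

```text
clock: 36.6
tool_pos: [0.6202, -0.1292, 0.0896]
eef_rot: [0.684, 0.73, -0.002, 0.001]
contact_force: [0.3, -3.7, -2.8]
opening: 0.273
finger_force: 30.0
```

step_arm --motion '[{"dp": [1.5, 0, 0], "twist": [0, 0, 0], "hand": -1}, {"dp": [1.5, 0, 0], "twist": [0, 0, 0], "hand": -1}]'

```text
clock: 36.85
tool_pos: [0.6202, -0.1291, 0.0898]
eef_rot: [0.684, 0.729, -0.002, 0.002]
contact_force: [1.2, -6.4, -3.2]
opening: 0.271
finger_force: 30.0
```

Run:
```python
from h import *
rs()
```

```text
rest xyz -0.0009 -0.1924 0.0898 open 0.271 F [ 1.2 -6.4 -3.2] ff 30.0 q [-0.17  1.01  0.58  1.68 -0.8   0.7   0.89]
```

The handle has stopped at the eye (6 N). Releasing and withdrawing.

step_arm --motion '[{"dp": [-1, 0, 0], "twist": [0, 0, 0], "hand": -1}, {"dp": [-1, 0, 0], "twist": [0, 0, 0], "hand": 0}, {"dp": [-1, 0, 0], "twist": [0, 0, 0], "hand": 0}, {"dp": [-1, 0, 0], "twist": [0, 0, 0], "hand": 0}]'

```text
clock: 37.35
tool_pos: [0.6202, -0.1264, 0.0895]
eef_rot: [0.683, 0.73, -0.001, -0.0]
contact_force: [0.2, 0.1, 0.3]
opening: 0.497
finger_force: 0.0
```

step_arm --motion '[{"dp": [0, 0, -20], "twist": [0, 0, 0], "hand": 0}, {"dp": [0, 0, -60], "twist": [0, 0, 0], "hand": 0}, {"dp": [-20, 0, -120], "twist": [0, 0, 0], "hand": 0}, {"dp": [-50, -20, -180], "twist": [0, 0, 0], "hand": 0}, {"dp": [-80, -50, -220], "twist": [0, 0, 0], "hand": 0}]'

```text
clock: 37.98
tool_pos: [0.5777, -0.2086, 0.3108]
eef_rot: [0.683, 0.731, -0.0, 0.002]
contact_force: [0.3, -1.0, 0.3]
opening: 0.501
finger_force: 0.0
```

step_arm --motion '[{"dp": [-40, -40, 0], "twist": [0, 0, 0], "hand": 0}, {"dp": [-60, -60, 0], "twist": [0, 0, 0], "hand": 0}, {"dp": [-60, -60, 0], "twist": [0, 0, 0], "hand": 0}, {"dp": [-60, -60, 0], "twist": [0, 0, 0], "hand": 0}]'

```text
clock: 38.48
tool_pos: [0.5225, -0.2706, 0.3077]
eef_rot: [0.683, 0.73, -0.0, 0.0]
contact_force: [0.3, -0.4, 0.2]
opening: 0.502
finger_force: 0.0
```

Run:
```python
from h import *
rs()
c=cam('top');P=cloud(c);Q=np.stack([(P[...,:2]-RO)@RX,(P[...,:2]-RO)@RY,P[...,2]],-1);save(c,'t7.png',(90,110,390,300),2.5)
h=Q[(abs(Q[...,0])<.02)&(Q[...,1]<-.155)&(Q[...,1]>-.25)&(Q[...,2]>.06)];print('handle',np.percentile(h,[3,50,97],axis=0).round(4).tolist())
for y in (-.11,.11):
    k=Q[(abs(Q[...,1]-y)<.009)&(Q[...,2]>.094)&(Q[...,2]<.13)&(Q[...,0]>-.065)&(Q[...,0]<.04)]
    print(y,len(k),np.polyfit(k[:,0],k[:,2],1).round(4))
T=np.stack([(P[...,:2]-TO)@TX,(P[...,:2]-TO)@TY,P[...,2]],-1)
m=(abs(T[...,0])<.083)&(abs(T[...,1])<.103)&(P[...,2]>.015)
print(blobs(T,m,15))
f=Q[(abs(Q[...,0])<.006)&(abs(Q[...,1])<.09)];print('flute top',np.median(f[:,2]))
```

```text
rest xyz -0.1079 -0.327 0.3077 open 0.502 F [ 0.3 -0.4  0.2] ff 0.0 q [-0.01  0.7   0.77  1.65 -0.55  1.02  1.  ]
handle [[-0.0142, -0.2148, 0.0734], [0.0015, -0.1765, 0.079], [0.0144, -0.1561, 0.098]]
-0.11 152 [-0.0023  0.1011]
0.11 173 [-0.0085  0.1014]
[(247, array([ 39.2, -67.1]), array([38.7, 71.5]), [np.float64(1.0), np.float64(0.0058)], array([0.028, 0.035, 0.039])), (268, array([-0.2, 56. ]), array([ 56.2, 129.9]), [np.float64(0.1093), np.float64(0.994)], array([0.018, 0.027, 0.035])), (169, array([-42.9, -56.7]), array([25.7, 80.1]), [np.float64(1.0), np.float64(0.0032)], array([0.017, 0.022, 0.027]))]
flute top 0.09116430646080131
```

View pics/t7.png

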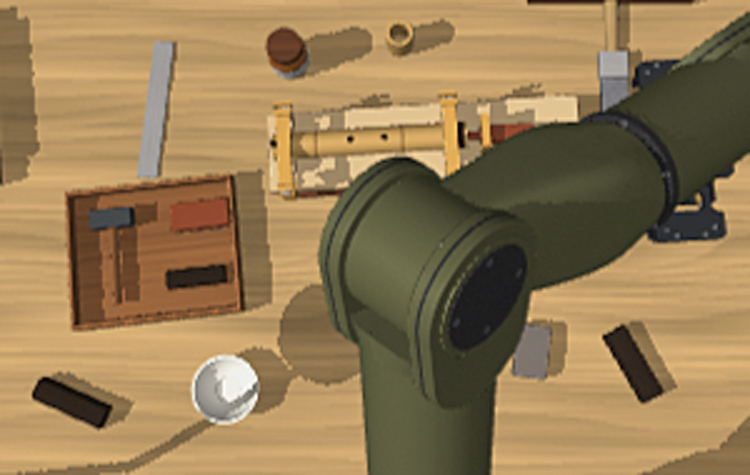

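All three items are in the tray and the straps lie across the flute at (283,150) and (450,133). The arm hides part of the handle at (510,135), so I'll check it from the side camera before handing in.

Run:
```python
from h import *
c=cam('side');P=cloud(c);Q=np.stack([(P[...,:2]-RO)@RX,(P[...,:2]-RO)@RY,P[...,2]],-1);rgb=c['pixels'].astype(int)
m=(abs(Q[...,0])<.03)&(Q[...,1]<-.12)&(Q[...,1]>-.27)&(Q[...,2]>.055)&(rgb[...,0]>1.7*rgb[...,1])&(rgb[...,0]>60)
h=Q[m];print(len(h),np.percentile(h,[2,50,98],axis=0).round(4).tolist())
```

```text
92 [[-0.014, -0.2257, 0.0635], [-0.0045, -0.1961, 0.0775], [0.0079, -0.1613, 0.0841]]
```

Handle spans y -0.226 to about -0.162, so it sits against the eye.

```bash
python3 -c "
from plant import r
print(r.finish_job())"
```

```text
the job is handed in; nothing more can be done
None
```

The job is handed in (no verdict came back): my last camera checks showed all three items in the tray, the flute seated with its cord-bound end to the eye, both straps shut, the gauge in the bore with its handle at the eye, and the arm clear.

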